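# Fit the spindle of a tuner coil

### The job

Lift the loose cover off the tuner chassis and set it down handle up on the black rubber mat. Line up the coil former that stands loose between the chassis's two end plates, and thread the long steel spindle from the left (robot's left) through the left plate, the former and the right plate, pushing it fully home so that its collar is against the left plate. The right plate is clamped a little to one side, so feel for its hole. Let go of everything, and leave the short spindle, the screwdriver and the wrench where they are.

Things in the scene. Friction and masses are not known exactly. Their poses are not given: they have to be found in the camera images.
- chassis: Open tuner chassis, fixed: dark base 116 (x) by 118 mm (y), its floor 24 mm above the bench, and two upright aluminium end plates 96 mm wide (x), 6 mm thick, at y = 53 to 59 (left) and -59 to -53 mm (right), tops 82 mm above the bench; open on the +x and -x sides. Origin on the bench under its centre, z up, +y to the robot's left (yaw within 0.15 rad).
- left_hole (a point): Centre of the round 15 mm hole in the left end plate (+y), on its outer face, 51.5 mm above the bench. Axes as the chassis's. The right plate (14.5 mm hole, same height, middle of the plate) is clamped up to 9 mm either way along the chassis's x, by an amount not given: see or feel for it. The spindle may run askew: it swings in the left hole and takes the loose former along.
- former_center (a point): Centre of the loose white ceramic coil former (220 g) standing on the chassis floor under the cover: 96 mm long (y), end flanges 54 x 54 x 5 mm, square body 40 x 40 mm between (middle 40 mm bare), square bore 16 mm along y with 3 mm chamfers, 0.5 mm below the holes' height. Up to 12 mm off sideways and 0.12 rad askew; it slides, and a squeeze of its body's sides by flat fingers squares it.
- cover_handle (a point): Centre of the handle bar of the loose grey cover (300 g): plate 96 (x) by 130 mm (y), 3 mm thick, on the end plates' tops, with 10 mm lips down outside them (2.5 mm play). Bar 12 mm wide and high, 80 mm long along y, on posts (12 mm) at y = +-34; its centre is 24 mm above the cover's top face and 37 mm above the lips' lower edge, on which it stands when put down. Axes: the cover's, z up.
- mat: Thin black rubber mat on the bench, 200 mm (x) by 170 mm (y), 1 mm thick, to the robot's right. Origin at its centre on the bench; axes along its sides.
- spindle_center (a point): Middle, on its axis, of the long steel spindle (180 g): 12 mm rod, 184 mm long along its y. Tip at y = -92 (robot's right at the start), 4 mm taper to 9 mm across, shaft to y = 40, collar 24 mm across from 40 to 46, stub of 12 mm rod to 92. Lies level in a rest, axis 50 mm above the bench; there only y = -32 to 36 is free on both sides (stub between cheeks). It may roll about its axis.
- spindle_tip (a point): The point of the long spindle's tip, on its axis.
- spindle_collar (a point): Centre of the long spindle's collar face that looks to the tip, on the axis, 132 mm from the tip (the plates are 118 mm over their outer faces, so a spindle that is home shows 14 mm beyond the right plate).
- short_spindle: A similar but shorter steel spindle, 144 mm overall (92 mm from tip to collar), too short for the job, lying parallel in the rest's other groove, 72 mm beside the long one. To be left alone. Origin on its axis 40 mm before its collar face.
- rest: Fixed wooden rest 124 mm (x) by 146 mm (y) to the robot's left: bars across at y = -42 (14 mm thick, cheeks to 56 mm high) and y = 70 (36 mm thick, cheeks to 62 mm), two grooves at x = -36 and x = 36 mm, along y. Origin on the bench. Which spindle lies in which groove varies.
- screwdriver: A 170 mm screwdriver lying on the bench, to be left alone. Origin at its middle, on the bench.
- wrench: A 150 mm wrench lying on the bench, to be left alone. Origin at its middle, on the bench.
Mind the look-alikes: they are no part of the job. What is shaped like the chassis but orange is not meant.

How it is judged:
By the outcome, as a careful person would: the job done as asked, in the order asked, and still so for the second after the job is handed in, with the robot touching nothing.
It also fails if it takes over 72 s, if anything falls off the work surface, if the arm or the gripper's body presses on something with over 40 N, if the wrist force passes 120 N, or if a joint passes its speed limit or range.

### The arm

A 6-joint arm with a two-finger parallel gripper is mounted at the origin on the work surface. World frame = base frame: x ahead of the robot, y to its left, z up, the work surface at z = 0. Lengths are in m, angles in rad, forces in N, time in s.
With the tool pointing down it reaches from about 0.425 to 0.95 m from the base axis. Payload 3.5 kg.
Tool frame: the origin (TCP) lies between the finger pads; the fingertips stand 25 mm ahead of it and the grasp point (between the pads) lies 6 mm ahead of it (ctrl.finger_overhang is the distance from the TCP to the fingertips, in m); x points along the fingers, y is the direction in which the jaws open and shut, and the axes are right-handed (so a half turn about x gives the same grasp; the last joint's range is limited). The gripper opens to 85 mm and grips with 20 to 120 N. Pads are 22 mm wide; open, the fingers measure 114 mm over their backs; the gripper's body (76 mm by 85 mm) begins 54 mm behind the grasp point. The pads swing forward as they close: fully open they stand 13 mm farther back than shut.
Start: joints at [-1.476, 0.286, 1.577, -0, 1.279, -0.15], TCP at [0.164, -0.655, 0.218] pointing down, gripper open.
Joint ranges: [-2.77, 2.77], [-0.9, 2.22], [0.21, 2.48], [-1.53, 4.67], [0.24, 2.81], [-2.84, 2.84]. Speed limits (rad/s): [2.79, 2.79, 3.14, 3.14, 3.14, 3.14].

### API

Orientations are given as a unit quaternion [x, y, z, w].
In Python, from plant import ctrl gives the robot as it stands.
- The arm moves only by the tool play_rows, never from a script. Its argument "targets" is a list of rows, each an object with "delta_pos": the shift along the world's x, y, z normalised to -1 to 1, where 1 is 1000 mm, a list of three; "delta_rot": the turn, a rotation vector about the world's x, y, z normalised to -1 to 1, where 1 is pi rad, a list of three; "claw": the finger opening in mm, from 0 to 85.4. In form: [{"delta_pos": [tx, ty, tz], "delta_rot": [wx, wy, wz], "claw": claw}, ...]. A call has 1 to 20 rows; each row is the pose to reach, as a shift and turn from the pose measured when the call began, turning the shorter way round; what a row does not reach only later rows make up. A row lasts 1/12 s, in which the tool goes at most 41.7 mm and 7.16 degrees, less where a joint would pass 70% of its speed; a pose out of reach is approached as far as the arm can. A call with a number of a shift or a turn outside -1 to 1 is refused whole. A call with a gripper value outside its range is refused whole. The fingers move at their own pace and stop on an object; "newtons" is the grip in N (left out, the last holds). Time passes only in rows, so rows that repeat a pose let the fingers close. It gives the time, the measured TCP pose, the force and the opening at its end, in the units of the state.
- ctrl.get_state(): the state, without advancing time (a new reading comes with each control period).
- ctrl.read_camera(name): name is "scene" or "top"; returns the picture (480x640x3 uint8, blue, green, red); there is no depth.
- ctrl.calibration(name): a dict with "fx", "fy", "cx", "cy" (pixels), "camera_from_world" (4x4, takes a point from world to camera coordinates). Camera axes: x right, y down, z forward; pixel columns grow to the right and rows downward; lengths in m; the calibration is good to about 2 mm. A picture is of the moment at which its call begins. calibration takes no time and is no camera call.
- ctrl.sign_off(): hands the job in, once; it reports no verdict.
The state is a dict: "time": time; "qpos": joint angles; "dq": joint speeds; "joint_efforts": joint torques, N m; "eef_pos": TCP position; "tcp_rot": TCP orientation; "contact_force": force on the tool from outside, world axes, zero at the start; "wrist_torque": the same for the moment, N m; "opening": opening from 0.0 (shut) to 1.0 (fully open).
Only numpy, scipy, OpenCV 4.12 (cv2) and the standard library are available. Lean on these libraries where they do the work, as an engineer would, in place of code of your own. Each camera call takes 0.05 s, during which the arm holds its last target. There are 200 camera calls.

## Working session

There is one attempt and no reset: what is moved stays moved. The work goes in short steps, Python scripts to look and compute and a tool call to move; the robot and the scene stay as the last step left them, time stands still between calls to the robot, and variables do not carry over. Pictures are saved under pics/ and viewed, about 8 in all and at most 12, crops included, and the job is handed in when it is done.

Besides the shell and the picture viewer there is one more tool, called after "Call:" in YAML: its name, and indented under it one key for each argument. play_rows: Moves the arm, as the interface text tells. Its arguments: {"type":"object","properties":{"targets":{"type":"array"},"newtons":{"type":"number"}},"required":["targets"]}

```bash
mkdir -p pics; ls
cat > h.py <<'E'
import numpy as np, cv2
from plant import ctrl
def cal(n):
    c=ctrl.calibration(n); return np.array([[c['fx'],0,c['cx']],[0,c['fy'],c['cy']],[0,0,1]]),np.array(c['camera_from_world'])
def proj(n,p):
    K,T=cal(n); q=K@(T[:3,:3]@np.atleast_2d(p).T+T[:3,3:]); return (q[:2]/q[2]).T
def back(n,uv,z):
    K,T=cal(n); R=T[:3,:3]; o=-R.T@T[:3,3]
    out=[]
    for u,v in np.atleast_2d(uv):
        d=R.T@np.linalg.solve(K,[u,v,1]); out.append(o+d*(z-o[2])/d[2])
    return np.array(out)
E
python3 - <<'E'
from h import *
for n in('scene','top'):
    cv2.imwrite(f'pics/{n}0.png',ctrl.read_camera(n)); K,T=cal(n); print(n,K.round(1).tolist(),(-T[:3,:3].T@T[:3,3]).round(3),T[:3,:3].round(2).tolist())
print(ctrl.get_state())
E
```

```text
pics
scene [[518.5, 0.0, 325.8], [0.0, 518.5, 236.7], [0.0, 0.0, 1.0]] [ 1.165 -0.086  0.678] [[0.15, 0.99, 0.0], [0.62, -0.09, -0.77], [-0.77, 0.12, -0.63]]
top [[480.1, 0.0, 321.8], [0.0, 480.1, 235.8], [0.0, 0.0, 1.0]] [ 4.210e-01 -1.000e-03  1.139e+00] [[0.02, -1.0, -0.01], [-1.0, -0.02, -0.04], [0.04, 0.01, -1.0]]
{'time': 0.1, 'qpos': array([-1.47603138e+00,  2.87157991e-01,  1.57801812e+00,  1.47211938e-05,
        1.27863207e+00, -1.49987175e-01]), 'dq': array([ 0.00032159, -0.00109367, -0.00325413, -0.0010805 , -0.00167148,
       -0.00052568]), 'joint_efforts': array([ 6.21394029e-04, -4.07296801e+01, -2.93698847e+01, -1.71781307e-04,
        3.42942993e-03,  9.60622685e-06]), 'eef_pos': array([ 0.16354411, -0.65424363,  0.21663835]), 'tcp_rot': array([ 0.70184496,  0.08709845, -0.70179175,  0.0855327 ]), 'contact_force': array([0.49328386, 1.14212317, 0.11921676]), 'wrist_torque': array([0.03896973, 0.03838329, 0.01243343]), 'opening': 1.0024799957658923}
```

View pics/scene0.png

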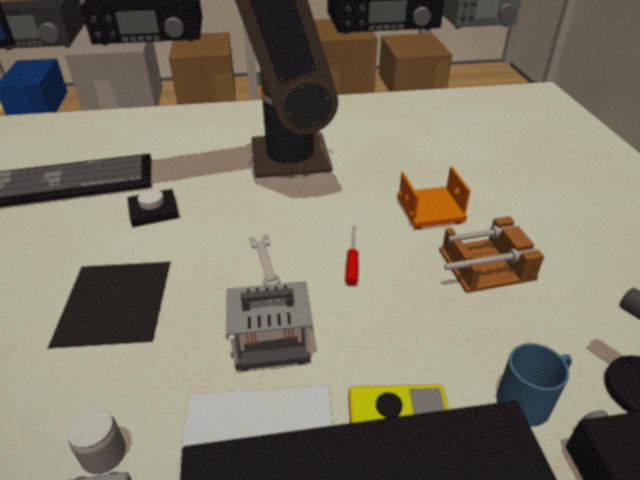

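View pics/top0.png

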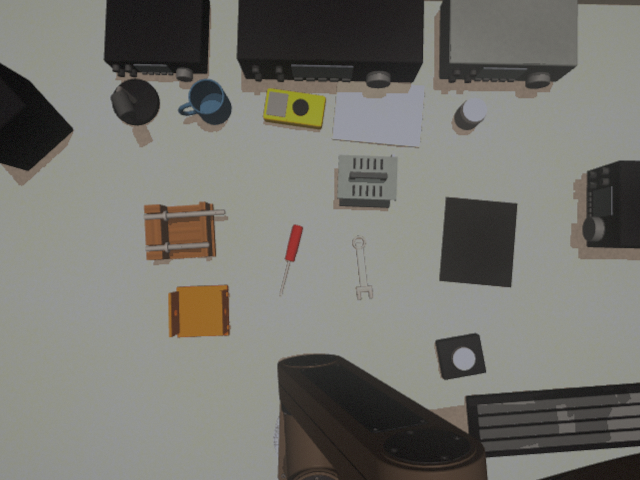

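Candidates seen in top view: the chassis is the grey one at (367,180), and the orange one at (200,312) is a decoy. In the rest, the long spindle is in the upper groove (185,214), with its tip overhanging at (223,212). The short spindle is at (180,246). The mat is at (480,242), and the dark boxes and pad elsewhere are clutter. Next is a close crop to check this.

Run:
```python
from h import *
A={}
for n in('scene','top'):
    A[n]=np.mean([ctrl.read_camera(n).astype(float) for _ in range(5)],0)
    cv2.imwrite(f'pics/{n}_avg.png',A[n])
def crop(n,u,v,w,h,s):
    c=cv2.resize(A[n][v:v+h,u:u+w].clip(0,255).astype(np.uint8),None,fx=s,fy=s,interpolation=cv2.INTER_CUBIC)
    for k in range(0,w,10): cv2.line(c,(int(k*s+s/2),0),(int(k*s+s/2),5),(0,0,255),1); cv2.putText(c,str(u+k),(int(k*s),14),0,.3,(0,0,255),1)
    for k in range(0,h,10): cv2.line(c,(0,int(k*s+s/2)),(5,int(k*s+s/2)),(0,0,255),1); cv2.putText(c,str(v+k),(6,int(k*s+5)),0,.3,(0,0,255),1)
    return c
m=np.zeros((600,800,3),np.uint8)
for (a,x,y) in [(crop('top',330,145,75,70,4.5),0,0),(crop('top',135,195,100,70,4.5),345,0),(crop('scene',218,275,105,98,2.8),0,318),(crop('scene',435,210,112,85,3.3),330,318)]:
    h,w=a.shape[:2]; h=min(h,600-y);w=min(w,800-x); m[y:y+h,x:x+w]=a[:h,:w]
cv2.imwrite('pics/m1.png',m)
t=A['top']; g=cv2.cvtColor(t.clip(0,255).astype(np.uint8),cv2.COLOR_BGR2GRAY)
sub=(g[180:300,425:535]<75).astype(np.uint8); cs,_=cv2.findContours(sub,0,2); c=max(cs,key=cv2.contourArea)
r=cv2.minAreaRect(c); print(r); b=cv2.boxPoints(r)+[425,180]; print(b); P=back('top',b,.001); print(P.round(4),P.mean(0))
```

```text
((53.157470703125, 61.891143798828125), (71.30652618408203, 84.075439453125), 4.635463714599609)
[[439.22351074 280.91001892]
 [446.0181427  197.10957527]
 [517.09143066 202.87226868]
 [510.29679871 286.67271423]]
[[ 0.3711 -0.2727  0.001 ]
 [ 0.5701 -0.286   0.001 ]
 [ 0.5605 -0.4547  0.001 ]
 [ 0.3618 -0.4401  0.001 ]] [ 0.46589012 -0.36338618  0.001     ][ WARN:0@5.665] global loadsave.cpp:1063 imwrite_ Unsupported depth image for selected encoder is fallbacked to CV_8U.
```

View pics/m1.png

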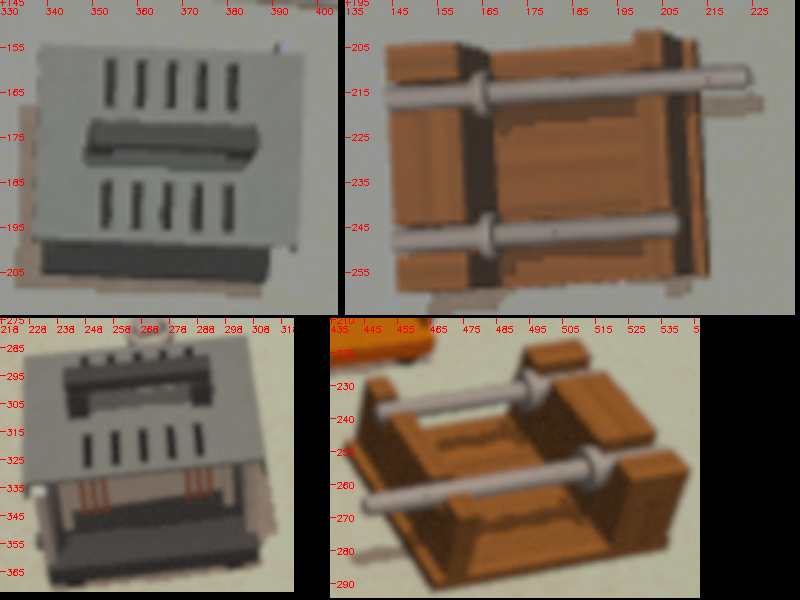

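The montage confirms it: the grey chassis with slotted cover has its handle at top ≈(368,176). The long spindle (tip overhanging the front bar) is at (225,212) with its collar at (165,215). The short one ends before the bar's outer edge at (210,244).

```bash
cat >> h.py <<'E'
from scipy.optimize import least_squares
def fit(body,obs,x0,zfree=False):
    """body: Nx3 pts; obs: list of (cam,u,v,i). pose x,y,yaw"""
    def res(p,full=False):
        c,s=np.cos(p[2]),np.sin(p[2]); W=np.c_[p[0]+c*body[:,0]-s*body[:,1],p[1]+s*body[:,0]+c*body[:,1],body[:,2]]
        return np.concatenate([(proj(n,W[i])[0]-[u,v]) for n,u,v,i in obs])
    r=least_squares(res,x0,loss='soft_l1'); return r.x,res(r.x).reshape(-1,2).round(1)
E
python3 - <<'E'
from h import *
T=lambda x,y:(330+x/4.5-.4,145+y/4.5-.4)
R=lambda x,y:(135+(x-345)/4.5-.4,195+y/4.5-.4)
S=lambda x,y:(218+x/2.8-.3,275+(y-318)/2.8-.3)
Q=lambda x,y:(435+(x-330)/3.3-.3,210+(y-318)/3.3-.3)
b=np.array([[.048,.065,.085],[.048,-.065,.085],[-.048,-.065,.085],[-.048,.065,.085]])
t=[('top',*T(38,50),0),('top',*T(303,54),1),('top',*T(296,249),2),('top',*T(33,237),3)]
s=[('scene',*S(27,484),1),('scene',*S(265,459),0),('scene',*S(247,335),3),('scene',*S(22,355),2)]
for o in (t,s,t+s):
    p,r=fit(b,o,[.57,-.1,0]); print('cover',p.round(4),r.tolist())
sp=np.array([[0,-.092,.05],[0,.043,.05],[0,.092,.05]])
t=[('top',*R(750,76),0),('top',*R(479,92),1),('top',*R(388,98),2)]
s=[('scene',*Q(365,506),0),('scene',*Q(597,467),1)]
for o in (t,s,t+s):
    p,r=fit(sp,o,[.46,.32,0]); print('spindle',p.round(4),r.tolist())
print('handle',back('top',[T(91,121),T(259,128),T(257,150),T(88,147)],.115).round(4).tolist())
s=ctrl.get_state(); print(s['time'],s['eef_pos'])
E
```

```text
cover [ 0.5988 -0.0898 -0.0084] [[0.0, -0.9], [-0.1, 0.1], [0.3, -0.0], [-0.2, 0.7]]
cover [ 0.6003 -0.0896 -0.0126] [[-2.1, 0.1], [0.7, -0.3], [0.1, -0.2], [0.3, 0.3]]
cover [ 0.5997 -0.0897 -0.0119] [[0.0, -1.4], [-0.1, -0.2], [0.2, -0.3], [-0.4, 0.2], [-2.1, -0.2], [0.6, -0.6], [-0.1, -0.5], [0.2, 0.1]]
spindle [0.5109 0.3217 0.0848] [[-0.3, 0.0], [0.8, 0.0], [-0.4, -0.0]]
spindle [0.5117 0.3244 0.0705] [[0.8, -0.4], [-0.8, 0.6]]
spindle [0.5111 0.3228 0.0838] [[-0.8, -0.1], [0.3, -0.1], [-0.9, -0.2], [0.1, -0.1], [-2.0, 0.2]]
handle [[0.6055, -0.0506, 0.115], [0.604, -0.1307, 0.115], [0.5935, -0.13, 0.115], [0.593, -0.0495, 0.115]]
0.6 [ 0.16363223 -0.65487765  0.21799156]
```

```bash
cat >> h.py <<'E'
from scipy.spatial.transform import Rotation as Ro
def down(yaw,flip=1,tilt=0):
    """tool x down, tool y along +-world x turned by yaw"""
    y=flip*np.array([np.cos(yaw),np.sin(yaw),0]); x=np.array([0,0,-1.]); return Ro.from_matrix(np.c_[x,y,np.cross(x,y)])
def go(pos,R):
    s=ctrl.get_state(); r=Ro.from_quat(s['tcp_rot']); d=np.array(pos)-s['eef_pos']; w=(R*r.inv()).as_rotvec()
    print('dpos',(d).round(4).tolist(),'drot/pi',(w/np.pi).round(4).tolist(),'rows',round(np.linalg.norm(d)/.0417,1),round(np.degrees(np.linalg.norm(w))/7.16,1))
def st():
    s=ctrl.get_state(); M=Ro.from_quat(s['tcp_rot']).as_matrix(); print('t',round(s['time'],2),'pos',s['eef_pos'].round(4),'toolx',M[:,0].round(3),'tooly',M[:,1].round(3),'F',s['contact_force'].round(1),'open',round(s['opening'],3),'q',s['qpos'].round(3))
E
python3 - <<'E'
from h import *
st()
for f in(1,-1): go([.599,-.09,.16],down(-.01,f))
E
```

```text
t 0.6 pos [ 0.1636 -0.6549  0.218 ] toolx [ 0. -0. -1.] tooly [ 0.242 -0.97   0.   ] F [-0.4 -0.7 -0.2] open 1.001 q [-1.476  0.286  1.577 -0.     1.279 -0.15 ]
dpos [0.4354, 0.5649, -0.058] drot/pi [0.0, 0.0, 0.4189] rows 17.2 10.5
dpos [0.4354, 0.5649, -0.058] drot/pi [0.0, -0.0, -0.5811] rows 17.2 14.6
```

Call:
play_rows:
  targets:
    - {"delta_pos":[0.4354,0.5649,-0.02],"delta_rot":[0,0,0.4189],"claw":85}
    - {"delta_pos":[0.4354,0.5649,-0.02],"delta_rot":[0,0,0.4189],"claw":70}
    - {"delta_pos":[0.4354,0.5649,-0.02],"delta_rot":[0,0,0.4189],"claw":60}
    - {"delta_pos":[0.4354,0.5649,-0.02],"delta_rot":[0,0,0.4189],"claw":60}
    - {"delta_pos":[0.4354,0.5649,-0.02],"delta_rot":[0,0,0.4189],"claw":60}
    - {"delta_pos":[0.4354,0.5649,-0.02],"delta_rot":[0,0,0.4189],"claw":60}
    - {"delta_pos":[0.4354,0.5649,-0.02],"delta_rot":[0,0,0.4189],"claw":60}
    - {"delta_pos":[0.4354,0.5649,-0.02],"delta_rot":[0,0,0.4189],"claw":60}
    - {"delta_pos":[0.4354,0.5649,-0.02],"delta_rot":[0,0,0.4189],"claw":60}
    - {"delta_pos":[0.4354,0.5649,-0.02],"delta_rot":[0,0,0.4189],"claw":60}
    - {"delta_pos":[0.4354,0.5649,-0.02],"delta_rot":[0,0,0.4189],"claw":60}
    - {"delta_pos":[0.4354,0.5649,-0.02],"delta_rot":[0,0,0.4189],"claw":60}
    - {"delta_pos":[0.4354,0.5649,-0.02],"delta_rot":[0,0,0.4189],"claw":60}
    - {"delta_pos":[0.4354,0.5649,-0.02],"delta_rot":[0,0,0.4189],"claw":60}
    - {"delta_pos":[0.4354,0.5649,-0.02],"delta_rot":[0,0,0.4189],"claw":60}
    - {"delta_pos":[0.4354,0.5649,-0.02],"delta_rot":[0,0,0.4189],"claw":60}
    - {"delta_pos":[0.4354,0.5649,-0.02],"delta_rot":[0,0,0.4189],"claw":60}
    - {"delta_pos":[0.4354,0.5649,-0.02],"delta_rot":[0,0,0.4189],"claw":60}
    - {"delta_pos":[0.4354,0.5649,-0.058],"delta_rot":[0,0,0.4189],"claw":50}
    - {"delta_pos":[0.4354,0.5649,-0.058],"delta_rot":[0,0,0.4189],"claw":50}

```text
time: 2.27
eef_pos: [0.5959, -0.0881, 0.154]
tcp_rot: [-0.5, -0.501, 0.504, -0.495]
contact_force: [-1.7, -0.1, -2.3]
opening: 0.583
```

Call:
play_rows:
  targets:
    - {"delta_pos":[0.003,-0.002,-0.01],"delta_rot":[0,0,0],"claw":45}
    - {"delta_pos":[0.003,-0.002,-0.025],"delta_rot":[0,0,0],"claw":40}
    - {"delta_pos":[0.003,-0.002,-0.037],"delta_rot":[0,0,0],"claw":40}
    - {"delta_pos":[0.003,-0.002,-0.037],"delta_rot":[0,0,0],"claw":40}

```text
time: 2.6
eef_pos: [0.5969, -0.0904, 0.1141]
tcp_rot: [-0.5, -0.502, 0.505, -0.493]
contact_force: [-0.3, -0.4, -0.5]
opening: 0.467
```

Run:
```python
from h import *
st(); go([.599,-.09,.117],down(-.01))
```

```text
t 2.6 pos [ 0.5969 -0.0904  0.1141] toolx [-0.015  0.004 -1.   ] tooly [ 1.    -0.009 -0.015] F [-0.3 -0.4 -0.5] open 0.467 q [-0.318  0.245  1.828 -0.     1.085 -0.308]
dpos [0.0021, 0.0004, 0.0029] drot/pi [-0.0014, -0.0048, -0.0002] rows 0.1 0.1
```

Call:
play_rows:
  targets:
    - {"delta_pos":[0.002,0,0.003],"delta_rot":[-0.0014,-0.0048,0],"claw":20}
    - {"delta_pos":[0.002,0,0.003],"delta_rot":[-0.0014,-0.0048,0],"claw":5}
    - {"delta_pos":[0.002,0,0.003],"delta_rot":[-0.0014,-0.0048,0],"claw":5}
    - {"delta_pos":[0.002,0,0.003],"delta_rot":[-0.0014,-0.0048,0],"claw":5}
    - {"delta_pos":[0.002,0,0.003],"delta_rot":[-0.0014,-0.0048,0],"claw":5}
    - {"delta_pos":[0.002,0,0.003],"delta_rot":[-0.0014,-0.0048,0],"claw":5}
  newtons: 60

```text
time: 3.1
eef_pos: [0.5992, -0.0904, 0.1178]
tcp_rot: [0.503, 0.497, -0.502, 0.498]
contact_force: [0.2, 0.6, -0.2]
opening: 0.058
```

Run:
```python
from h import *
st(); go([.466,-.363,.20],down(-.01))
```

```text
t 3.1 pos [ 0.5992 -0.0904  0.1178] toolx [ 0.001 -0.    -1.   ] tooly [ 1.    -0.009  0.001] F [ 0.2  0.6 -0.2] open 0.058 q [-0.317  0.236  1.831  0.     1.074 -0.308]
dpos [-0.1332, -0.2726, 0.0822] drot/pi [0.0001, 0.0004, -0.0002] rows 7.5 0.0
```

The opening reads 5 mm, so the bar isn't between the pads. I'll take a picture.

Run:
```python
from h import *
a=ctrl.read_camera('scene')[220:380,180:380]; b=ctrl.read_camera('top')[130:220,310:420]
a=cv2.resize(a,None,fx=2.6,fy=2.6,interpolation=2); b=cv2.resize(b,(275,225),interpolation=2)
m=np.zeros((420,800,3),np.uint8); m[:a.shape[0],:a.shape[1]]=a; m[:225,525:]=b; cv2.imwrite('pics/m2.png',m); st()
```

```text
t 3.2 pos [ 0.599  -0.0904  0.1174] toolx [ 0.001 -0.    -1.   ] tooly [ 1.    -0.009  0.001] F [ 0.7 -0.8  1.3] open 0.058 q [-0.317  0.236  1.831  0.     1.074 -0.308]
```

View pics/m2.png

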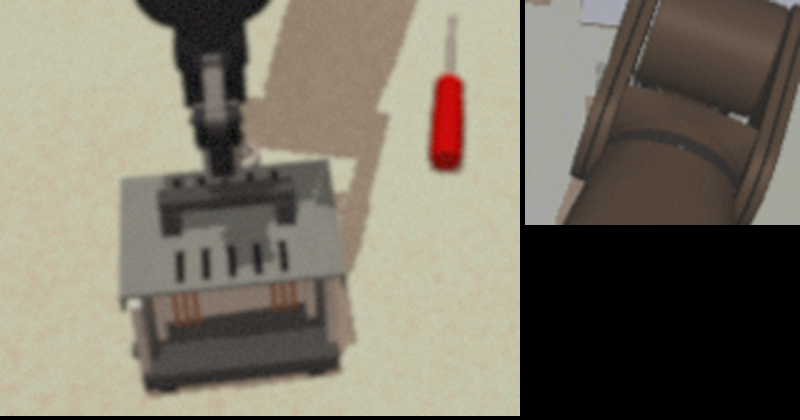

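Run:
```python
from h import *
P=np.array([[.599,-.0904,.1174],[.599,-.0904,.092]])
print('tcp,tip px scene',proj('scene',P),'crop',(proj('scene',P)-[180,220])*2.6)
print(cal('scene')[1].round(3).tolist())
for n,uv in(('scene',[180+228/2.6,220+190/2.6]),('top',[330+173/4.5,145+138/4.5])): print(n,back(n,uv,.115),back(n,uv,.10))
```

```text
tcp,tip px scene [[265.75475062 290.52423586]
 [266.9232525  302.15348433]] crop [[222.96235161 183.36301324]
 [226.0004565  213.59905925]]
[[0.151, 0.988, 0.002, -0.093], [0.625, -0.094, -0.775, -0.21], [-0.766, 0.118, -0.632, 1.331], [0.0, 0.0, 0.0, 1.0]]
scene [[ 0.60246452 -0.08785506  0.115     ]] [[ 0.58749784 -0.08790712  0.1       ]]
top [[ 0.59742251 -0.09073605  0.115     ]] [[ 0.60000446 -0.09205098  0.1       ]]
```

Run:
```python
from h import *
print(ctrl.finger_overhang)
A=np.mean([ctrl.read_camera('scene').astype(float) for _ in range(6)],0); cv2.imwrite('pics/s3.png',A)
c=cv2.resize(A[220:320,215:325].clip(0,255).astype(np.uint8),None,fx=6,fy=6,interpolation=2)
for P,col in(([.599,-.0904,.1174],(0,0,255)),([.599,-.0904,.0924],(0,255,0))):
    p=(proj('scene',P)[0]-[215,220])*6+3; cv2.circle(c,tuple(p.astype(int)),3,col,-1)
c=cv2.convertScaleAbs(c,alpha=1.6)
cv2.imwrite('pics/m3.png',c)
```

```text
0.025[ WARN:0@8.772] global loadsave.cpp:1063 imwrite_ Unsupported depth image for selected encoder is fallbacked to CV_8U.
```

View pics/m3.png

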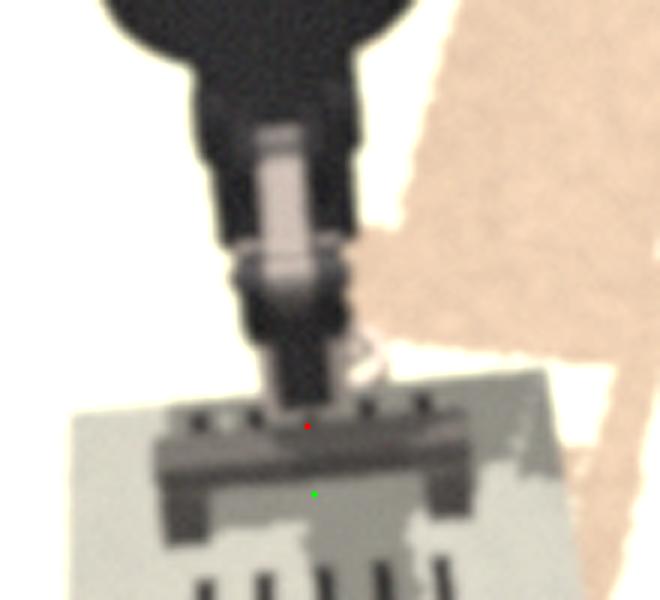

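The fingers seem to end just above the bar (visible tips at crop (305,405), bar top at v≈415–445), although the reported TCP should put them around it. I'll open and feel downward gently.

Call:
play_rows:
  targets:
    - {"delta_pos":[0,0,0.002],"delta_rot":[0,0,0],"claw":40}
    - {"delta_pos":[0,0,0.002],"delta_rot":[0,0,0],"claw":40}
    - {"delta_pos":[0,0,0],"delta_rot":[0,0,0],"claw":40}
    - {"delta_pos":[0,0,-0.002],"delta_rot":[0,0,0],"claw":40}
    - {"delta_pos":[0,0,-0.004],"delta_rot":[0,0,0],"claw":40}

```text
time: 3.92
eef_pos: [0.5987, -0.0903, 0.1128]
tcp_rot: [-0.502, -0.498, 0.502, -0.498]
contact_force: [-0.1, 0.7, 0.6]
opening: 0.472
```

Run:
```python
from h import *
st()
A=ctrl.read_camera('scene')
c=cv2.resize(A[220:320,215:325],None,fx=5,fy=5,interpolation=2); c=cv2.convertScaleAbs(c,alpha=2.0)
cv2.imwrite('pics/m4.png',c)
```

```text
t 3.92 pos [ 0.5987 -0.0903  0.1128] toolx [-0.  0. -1.] tooly [ 1.    -0.009 -0.   ] F [-0.1  0.7  0.6] open 0.472 q [-0.317  0.242  1.834  0.     1.066 -0.308]
```

View pics/m4.png

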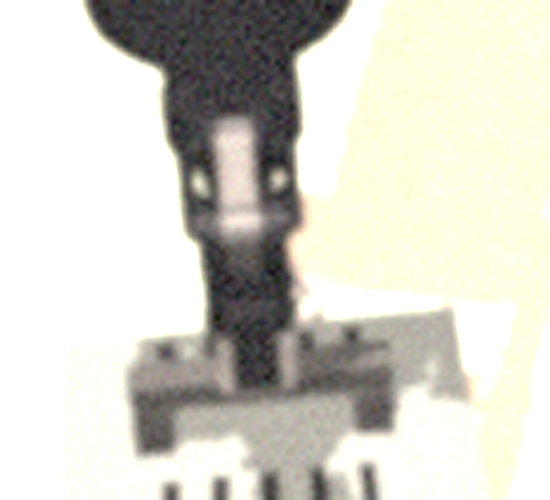

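The open front finger is now in front of the bar (tip at crop (260,385)) but too high, roughly 25 mm above what the reported pose implies. I'll keep descending while feeling.

Call:
play_rows:
  targets:
    - {"delta_pos":[0,0,-0.003],"delta_rot":[0,0,0],"claw":40}
    - {"delta_pos":[0,0,-0.006],"delta_rot":[0,0,0],"claw":40}
    - {"delta_pos":[0,0,-0.008],"delta_rot":[0,0,0],"claw":40}
    - {"delta_pos":[0,0,-0.008],"delta_rot":[0,0,0],"claw":40}

```text
time: 4.3
eef_pos: [0.5979, -0.09, 0.1032]
tcp_rot: [-0.502, -0.499, 0.503, -0.497]
contact_force: [0.3, 0.6, 0.4]
opening: 0.464
```

Call:
play_rows:
  targets:
    - {"delta_pos":[0,0,-0.002],"delta_rot":[0,0,0],"claw":40}
    - {"delta_pos":[0,0,-0.004],"delta_rot":[0,0,0],"claw":40}
    - {"delta_pos":[0,0,-0.004],"delta_rot":[0,0,0],"claw":40}

```text
time: 4.55
eef_pos: [0.5976, -0.09, 0.0987]
tcp_rot: [-0.502, -0.499, 0.503, -0.496]
contact_force: [-0.2, 0.2, -0.6]
opening: 0.465
```

Call:
play_rows:
  targets:
    - {"delta_pos":[0.001,0,-0.002],"delta_rot":[0,0,0],"claw":40}
    - {"delta_pos":[0.001,0,-0.005],"delta_rot":[0,0,0],"claw":40}
    - {"delta_pos":[0.001,0,-0.005],"delta_rot":[0,0,0],"claw":30}
    - {"delta_pos":[0.001,0,-0.005],"delta_rot":[0,0,0],"claw":5}
    - {"delta_pos":[0.001,0,-0.005],"delta_rot":[0,0,0],"claw":5}
    - {"delta_pos":[0.001,0,-0.005],"delta_rot":[0,0,0],"claw":5}
    - {"delta_pos":[0.001,0,-0.005],"delta_rot":[0,0,0],"claw":5}

```text
time: 5.13
eef_pos: [0.5987, -0.09, 0.0938]
tcp_rot: [-0.502, -0.499, 0.503, -0.497]
contact_force: [-0.4, -0.1, -0.0]
opening: 0.115
```

Run:
```python
from h import *
st()
```

```text
t 5.13 pos [ 0.5987 -0.09    0.0938] toolx [-0.003  0.001 -1.   ] tooly [ 1.    -0.009 -0.003] F [-0.4 -0.1 -0. ] open 0.115 q [-0.317  0.267  1.842  0.     1.036 -0.307]
```

Call:
play_rows:
  targets:
    - {"delta_pos":[0,0,0],"delta_rot":[0,0,0],"claw":3}
    - {"delta_pos":[0,0,0],"delta_rot":[0,0,0],"claw":3}
    - {"delta_pos":[0,0,0.003],"delta_rot":[0,0,0],"claw":3}
    - {"delta_pos":[0,0,0.005],"delta_rot":[0,0,0],"claw":3}

```text
time: 5.47
eef_pos: [0.5981, -0.0898, 0.0983]
tcp_rot: [-0.502, -0.499, 0.503, -0.496]
contact_force: [1.1, -0.4, -2.3]
opening: 0.116
```

Call:
play_rows:
  targets:
    - {"delta_pos":[0,0,0.01],"delta_rot":[0,0,0],"claw":3}
    - {"delta_pos":[0,0,0.022],"delta_rot":[0,0,0],"claw":3}
    - {"delta_pos":[0,0,0.04],"delta_rot":[0,0,0],"claw":3}
    - {"delta_pos":[0,0,0.06],"delta_rot":[0,0,0],"claw":3}
    - {"delta_pos":[0,0,0.08],"delta_rot":[0,0,0],"claw":3}
    - {"delta_pos":[0,0,0.09],"delta_rot":[0,0,0],"claw":3}
    - {"delta_pos":[0,0,0.09],"delta_rot":[0,0,0],"claw":3}

```text
time: 6.05
eef_pos: [0.6002, -0.0905, 0.193]
tcp_rot: [0.503, 0.497, -0.502, 0.499]
contact_force: [1.0, -0.6, -1.9]
opening: 0.118
```

Run:
```python
from h import *
st(); s=ctrl.get_state(); go([.466,-.363,s['eef_pos'][2]],down(-.01))
A=ctrl.read_camera('scene'); cv2.imwrite('pics/s5.png',A)
B=ctrl.read_camera('top'); cv2.imwrite('pics/t5.png',B)
c=cv2.resize(A[180:400,140:360],None,fx=2.6,fy=2.6,interpolation=2)
p=(proj('scene',s['eef_pos'])[0]-[140,180])*2.6; cv2.circle(c,tuple(p.astype(int)),3,(0,0,255),-1)
cv2.imwrite('pics/m5.png',cv2.convertScaleAbs(c,alpha=1.5))
```

```text
t 6.05 pos [ 0.6002 -0.0905  0.193 ] toolx [ 0.003 -0.001 -1.   ] tooly [ 1.    -0.009  0.003] F [ 1.  -0.6 -1.9] open 0.118 q [-0.317  0.158  1.775  0.     1.206 -0.307]
dpos [-0.1342, -0.2725, 0.0] drot/pi [0.0003, 0.0009, -0.0002] rows 7.3 0.0
```

View pics/m5.png

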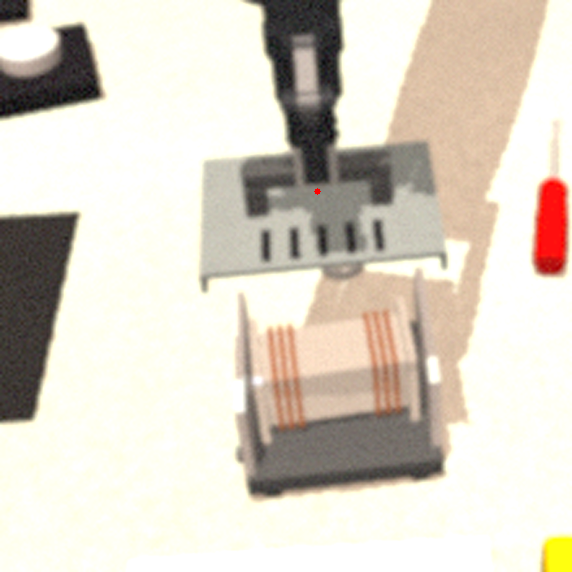

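The cover is held level. The former is visible between the plates, at crop ≈(340,370). The reported TCP dot (317,190) sits below the bar, so reported z reads low by about 15–20 mm. I'll work relative to this grasp: the bar drops 71 mm from the chassis to the mat, so release at reported z ≈ 0.023.

Call:
play_rows:
  targets:
    - {"delta_pos":[-0.02,-0.03,0],"delta_rot":[0,0,-0.018],"claw":3}
    - {"delta_pos":[-0.035,-0.065,0],"delta_rot":[0,0,-0.018],"claw":3}
    - {"delta_pos":[-0.05,-0.1,0],"delta_rot":[0,0,-0.018],"claw":3}
    - {"delta_pos":[-0.068,-0.136,0],"delta_rot":[0,0,-0.018],"claw":3}
    - {"delta_pos":[-0.086,-0.172,0],"delta_rot":[0,0,-0.018],"claw":3}
    - {"delta_pos":[-0.102,-0.208,0],"delta_rot":[0,0,-0.018],"claw":3}
    - {"delta_pos":[-0.118,-0.24,-0.02],"delta_rot":[0,0,-0.018],"claw":3}
    - {"delta_pos":[-0.13,-0.262,-0.05],"delta_rot":[0,0,-0.018],"claw":3}
    - {"delta_pos":[-0.134,-0.273,-0.085],"delta_rot":[0,0,-0.018],"claw":3}
    - {"delta_pos":[-0.134,-0.273,-0.115],"delta_rot":[0,0,-0.018],"claw":3}
    - {"delta_pos":[-0.134,-0.273,-0.14],"delta_rot":[0,0,-0.018],"claw":3}
    - {"delta_pos":[-0.134,-0.273,-0.155],"delta_rot":[0,0,-0.018],"claw":3}
    - {"delta_pos":[-0.134,-0.273,-0.16],"delta_rot":[0,0,-0.018],"claw":3}
    - {"delta_pos":[-0.134,-0.273,-0.16],"delta_rot":[0,0,-0.018],"claw":3}

```text
time: 7.32
eef_pos: [0.4623, -0.3609, 0.0253]
tcp_rot: [-0.516, -0.487, 0.517, -0.48]
contact_force: [0.5, -0.4, -2.9]
opening: 0.115
```

Run:
```python
from h import *
st(); go([.466,-.363,.0235],down(-.067))
```

```text
t 7.32 pos [ 0.4623 -0.3609  0.0253] toolx [-0.008  0.007 -1.   ] tooly [ 0.998 -0.066 -0.009] F [ 0.5 -0.4 -2.9] open 0.115 q [-0.835  0.331  1.908 -0.002  0.912 -0.768]
dpos [0.0037, -0.0021, -0.0018] drot/pi [-0.0021, -0.0026, -0.0003] rows 0.1 0.1
```

Call:
play_rows:
  targets:
    - {"delta_pos":[0.003,-0.001,0.001],"delta_rot":[-0.0021,-0.0026,0],"claw":3}
    - {"delta_pos":[0.003,-0.001,0],"delta_rot":[-0.0021,-0.0026,0],"claw":3}
    - {"delta_pos":[0.003,-0.001,-0.001],"delta_rot":[-0.0021,-0.0026,0],"claw":3}

```text
time: 7.57
eef_pos: [0.4662, -0.3625, 0.0258]
tcp_rot: [-0.516, -0.482, 0.516, -0.484]
contact_force: [0.5, 0.4, -2.0]
opening: 0.117
```

Call:
play_rows:
  targets:
    - {"delta_pos":[0,0,-0.001],"delta_rot":[0,0,0],"claw":3}
    - {"delta_pos":[0,0,-0.002],"delta_rot":[0,0,0],"claw":3}
    - {"delta_pos":[0,0,-0.002],"delta_rot":[0,0,0],"claw":3}

```text
time: 7.82
eef_pos: [0.4665, -0.3628, 0.0244]
tcp_rot: [-0.516, -0.482, 0.516, -0.485]
contact_force: [0.1, -0.1, -2.5]
opening: 0.12
```

Call:
play_rows:
  targets:
    - {"delta_pos":[0,0,-0.001],"delta_rot":[0,0,0],"claw":3}
    - {"delta_pos":[0,0,-0.002],"delta_rot":[0,0,0],"claw":3}
    - {"delta_pos":[0,0,-0.002],"delta_rot":[0,0,0],"claw":3}

```text
time: 8.07
eef_pos: [0.4664, -0.3627, 0.0223]
tcp_rot: [-0.516, -0.482, 0.516, -0.485]
contact_force: [-0.6, -0.3, -2.7]
opening: 0.112
```

Call:
play_rows:
  targets:
    - {"delta_pos":[0,0,-0.001],"delta_rot":[0,0,0],"claw":3}
    - {"delta_pos":[0,0,-0.002],"delta_rot":[0,0,0],"claw":3}
    - {"delta_pos":[0,0,-0.002],"delta_rot":[0,0,0],"claw":3}

```text
time: 8.32
eef_pos: [0.4666, -0.3628, 0.0218]
tcp_rot: [-0.516, -0.482, 0.516, -0.484]
contact_force: [-3.4, 2.8, 6.3]
opening: 0.117
```

On the mat, at z 0.022 as predicted. I'll release it and retreat.

Call:
play_rows:
  targets:
    - {"delta_pos":[0,0,0],"delta_rot":[0,0,0],"claw":30}
    - {"delta_pos":[0,0,0],"delta_rot":[0,0,0],"claw":45}
    - {"delta_pos":[0,0,0],"delta_rot":[0,0,0],"claw":45}
    - {"delta_pos":[0,0,0.02],"delta_rot":[0,0,0],"claw":45}
    - {"delta_pos":[0,0,0.05],"delta_rot":[0,0,0],"claw":45}
    - {"delta_pos":[0,0,0.09],"delta_rot":[0,0,0],"claw":60}
    - {"delta_pos":[0,0,0.13],"delta_rot":[0,0,0],"claw":60}
    - {"delta_pos":[0,0,0.16],"delta_rot":[0,0,0],"claw":80}
    - {"delta_pos":[0.0,0,0.16],"delta_rot":[0,0,0],"claw":80}

```text
time: 9.07
eef_pos: [0.4699, -0.3664, 0.191]
tcp_rot: [-0.516, -0.477, 0.516, -0.49]
contact_force: [1.1, -0.4, 0.1]
opening: 0.935
```

Run:
```python
from h import *
st()
A={}
for n in('scene','top'):
    A[n]=np.mean([ctrl.read_camera(n).astype(float) for _ in range(5)],0).clip(0,255).astype(np.uint8); cv2.imwrite(f'pics/{n}_6.png',A[n])
def crop(n,u,v,w,h,s,al=1.3):
    c=cv2.convertScaleAbs(cv2.resize(A[n][v:v+h,u:u+w],None,fx=s,fy=s,interpolation=cv2.INTER_CUBIC),alpha=al)
    for k in range(0,w,10): cv2.putText(c,str(u+k),(int(k*s),10),0,.3,(0,0,255),1); cv2.line(c,(int((k+.5)*s),12),(int((k+.5)*s),16),(0,0,255),1)
    for k in range(0,h,10): cv2.putText(c,str(v+k),(6,int(k*s+5+s/2)),0,.3,(0,0,255),1); cv2.line(c,(0,int((k+.5)*s)),(5,int((k+.5)*s)),(0,0,255),1)
    return c
m=np.zeros((600,800,3),np.uint8)
for (a,x,y) in [(crop('top',330,145,70,64,6),0,0),(crop('scene',225,275,95,100,6,1.5),230,0),(crop('scene',40,240,120,110,1.9),0,390)]:
    h,w=a.shape[:2]; h=min(h,600-y);w=min(w,800-x); m[y:y+h,x:x+w]=a[:h,:w]
m[:390,:420]=crop('top',330,145,70,65,6)[:390]
s=crop('scene',225,275,95,98,4.0,1.5); m[:392,420:800]=s
m[392:600,420:]=0
m[392:600,230:230+228]=crop('top',435,190,95,87,2.4)[:208]
cv2.imwrite('pics/m6.png',m)
```

```text
t 9.07 pos [ 0.4699 -0.3664  0.191 ] toolx [ 0.013 -0.014 -1.   ] tooly [ 0.998 -0.065  0.013] F [ 1.1 -0.4  0.1] open 0.935 q [-0.832  0.127  1.814 -0.     1.182 -0.767]
```

View pics/m6.png

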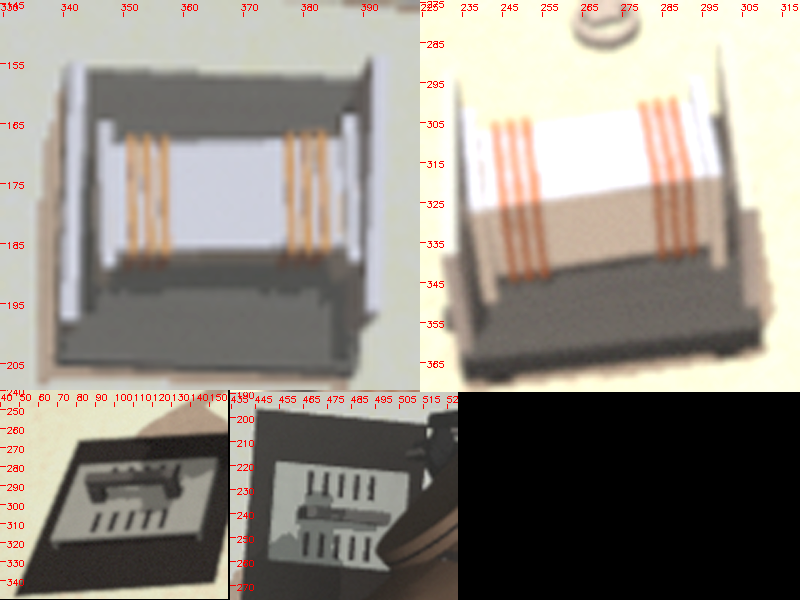

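The cover stands handle up inside the mat: top view shows cover corners ≈(453,220)–(508,226), all within the black area. The chassis is open: left plate top at top-view u≈342, right plate top at u≈393 and shifted up (+x), former between them. Next I'll measure edges sub-pixel.

Run:
```python
from h import *
g=cv2.cvtColor(cv2.imread('pics/top_6.png'),cv2.COLOR_BGR2GRAY).astype(np.float32)
X=lambda x:330+x/6-.5+.08
Y=lambda y:145+y/6-.5+.08
def edge(p,q,lo,hi,pol):
    """strongest signed gradient along p->q between fractions"""
    n=400; t=np.linspace(lo,hi,n); P=np.array(p)+(np.array(q)-p)*t[:,None]
    pr=cv2.remap(g,P[:,:1].astype(np.float32),P[:,1:].astype(np.float32),cv2.INTER_CUBIC)[:,0]
    L=np.linalg.norm(np.subtract(q,p))*(hi-lo)/n; pr=cv2.GaussianBlur(pr[None],(0,0),.6/L)[0]
    d=np.gradient(pr)*pol; i=d[20:-20].argmax()+20
    w=np.clip(d[max(0,i-15):i+16],0,None); i=(w*np.arange(max(0,i-15),max(0,i-15)+len(w))).sum()/w.sum()
    return np.array(p)+(np.array(q)-p)*np.interp(i,range(n),t)
def ends(name,a,b,z,half):
    # a top-end,b bottom-end crop coords along strip centre
    p=np.array([X(a[0]),Y(a[1])]);q=np.array([X(b[0]),Y(b[1])]); d=(q-p)/np.linalg.norm(q-p); 
    e1=edge(p-4*d,p+5*d,0,1,1); e2=edge(q-5*d,q+4*d,0,1,-1)
    W=back('top',[e1,e2],z); print(name,e1.round(2),e2.round(2),'len',np.linalg.norm(W[0]-W[1]).round(4),'mid',W.mean(0).round(4)); return W.mean(0)
L=ends('left plate',(76,62),(71,320),.082,.048)
R=ends('right plate',(380,56),(371,312),.082,.048)
A=ends('fl left',(106,122),(108,268),.078,.027)
B=ends('fl right',(350,115),(352,262),.078,.027)
print('plate dir',np.arctan2(L[0]-R[0],L[1]-R[1]),np.linalg.norm(L-R),'former dir',np.arctan2(A[0]-B[0],A[1]-B[1]),np.linalg.norm(A-B),(A+B)/2)
b=[]
for x in(120,180,240,300): 
    e=edge((X(x),Y(350)),(X(x),Y(385)),0,1,1); b.append(e)
    f=edge((X(x),Y(60)),(X(x),Y(90)),0,1,-1); b.append(f)
b=np.array(b); W=back('top',b[0::2],.02); W2=back('top',b[1::2],.024)
for w in(W,W2): k=np.polyfit(w[:,1],w[:,0],1); print('base edge slope dx/dy',k[0].round(4),w.round(4)[:,:2].tolist())
```

```text
left plate [342.22 156.24] [341.41 197.9 ] len 0.0929 mid [ 0.5987 -0.0348  0.082 ]
right plate [392.93 153.34] [391.42 196.29] len 0.0958 mid [ 0.6063 -0.1461  0.082 ]
fl left [347.24 164.66] [347.58 189.03] len 0.0545 mid [ 0.6001 -0.0473  0.078 ]
fl right [387.91 163.63] [388.24 188.1 ] len 0.0547 mid [ 0.6044 -0.1376  0.078 ]
plate dir -0.06883935749993729 0.11159747500060105 former dir -0.04812986122728978 0.09038215129139066 [ 0.60225074 -0.09244545  0.078     ]
base edge slope dx/dy -0.0021 [[0.539, -0.0565], [0.5401, -0.0799], [0.5405, -0.1032], [0.539, -0.1266]]
base edge slope dx/dy 0.01 [[0.658, -0.0536], [0.658, -0.077], [0.6573, -0.1005], [0.6575, -0.1238]]
```

Call:
play_rows:
  targets:
    - {"delta_pos":[0.02,0.035,0],"delta_rot":[0,0,0.02],"claw":80}
    - {"delta_pos":[0.04,0.07,0],"delta_rot":[0,0,0.04],"claw":80}
    - {"delta_pos":[0.06,0.108,0],"delta_rot":[0,0,0.0427],"claw":80}
    - {"delta_pos":[0.076,0.144,0],"delta_rot":[0,0,0.0427],"claw":80}
    - {"delta_pos":[0.094,0.18,0],"delta_rot":[0,0,0.0427],"claw":80}
    - {"delta_pos":[0.11,0.216,-0.01],"delta_rot":[0,0,0.0427],"claw":80}
    - {"delta_pos":[0.124,0.25,-0.02],"delta_rot":[0,0,0.0427],"claw":80}
    - {"delta_pos":[0.1326,0.275,-0.04],"delta_rot":[0,0,0.0427],"claw":80}
    - {"delta_pos":[0.1326,0.275,-0.05],"delta_rot":[0,0,0.0427],"claw":80}
    - {"delta_pos":[0.1326,0.275,-0.05],"delta_rot":[0,0,0.0427],"claw":80}

```text
time: 10.4
eef_pos: [0.5968, -0.0854, 0.1265]
tcp_rot: [0.481, 0.52, -0.483, 0.516]
contact_force: [-0.2, 0.8, -0.2]
opening: 0.936
```

Run:
```python
from h import *
st(); go([.6025,-.0915,.046],down(.065))
```

```text
t 10.4 pos [ 0.5968 -0.0854  0.1265] toolx [-0.006  0.001 -1.   ] tooly [ 0.997  0.072 -0.006] F [-0.2  0.8 -0.2] open 0.936 q [-3.100e-01  2.230e-01  1.829e+00 -1.000e-03  1.096e+00 -3.810e-01]
dpos [0.0057, -0.0061, -0.0805] drot/pi [-0.0004, -0.002, -0.0021] rows 1.9 0.1
```

Call:
play_rows:
  targets:
    - {"delta_pos":[0.0057,-0.006,-0.01],"delta_rot":[0,-0.002,-0.002],"claw":82}
    - {"delta_pos":[0.0057,-0.006,-0.03],"delta_rot":[0,-0.002,-0.002],"claw":82}
    - {"delta_pos":[0.0057,-0.006,-0.05],"delta_rot":[0,-0.002,-0.002],"claw":82}
    - {"delta_pos":[0.0057,-0.006,-0.06],"delta_rot":[0,-0.002,-0.002],"claw":82}
    - {"delta_pos":[0.0057,-0.006,-0.06],"delta_rot":[0,-0.002,-0.002],"claw":82}

```text
time: 10.82
eef_pos: [0.6004, -0.0921, 0.0639]
tcp_rot: [0.483, 0.518, -0.484, 0.514]
contact_force: [0.3, -0.2, 0.2]
opening: 0.957
```

Run:
```python
from h import *
st(); go([.6025,-.0915,.046],down(.065))
```

```text
t 10.82 pos [ 0.6004 -0.0921  0.0639] toolx [-0.005  0.003 -1.   ] tooly [ 0.998  0.064 -0.005] F [ 0.3 -0.2  0.2] open 0.957 q [-3.200e-01  3.120e-01  1.848e+00  1.000e-03  9.870e-01 -3.840e-01]
dpos [0.0021, 0.0006, -0.0179] drot/pi [-0.0008, -0.0016, 0.0004] rows 0.4 0.0
```

Call:
play_rows:
  targets:
    - {"delta_pos":[0.002,0.0005,-0.01],"delta_rot":[-0.0008,-0.0016,0],"claw":70}
    - {"delta_pos":[0.002,0.0005,-0.017],"delta_rot":[-0.0008,-0.0016,0],"claw":60}
    - {"delta_pos":[0.002,0.0005,-0.017],"delta_rot":[-0.0008,-0.0016,0],"claw":55}
    - {"delta_pos":[0.002,0.0005,-0.017],"delta_rot":[-0.0008,-0.0016,0],"claw":50}
  newtons: 30

```text
time: 11.15
eef_pos: [0.6023, -0.0918, 0.0469]
tcp_rot: [0.484, 0.516, -0.484, 0.516]
contact_force: [-0.4, 0.0, 0.2]
opening: 0.584
```

Run:
```python
from h import *
st(); go([.6025,-.0915,.046],down(.065))
```

```text
t 11.15 pos [ 0.6023 -0.0918  0.0469] toolx [-0.  0. -1.] tooly [ 0.998  0.064 -0.   ] F [-0.4  0.   0.2] open 0.584 q [-0.318  0.337  1.852  0.     0.953 -0.381]
dpos [0.0002, 0.0003, -0.0009] drot/pi [-0.0001, -0.0001, 0.0004] rows 0.0 0.0
```

Call:
play_rows:
  targets:
    - {"delta_pos":[0,0,0],"delta_rot":[0,0,0],"claw":44}
    - {"delta_pos":[0,0,0],"delta_rot":[0,0,0],"claw":40}
    - {"delta_pos":[0,0,0],"delta_rot":[0,0,0],"claw":36}
    - {"delta_pos":[0,0,0],"delta_rot":[0,0,0],"claw":36}
    - {"delta_pos":[0,0,0],"delta_rot":[0,0,0],"claw":36}
    - {"delta_pos":[0,0,0],"delta_rot":[0,0,0],"claw":36}
  newtons: 30

```text
time: 11.65
eef_pos: [0.603, -0.092, 0.048]
tcp_rot: [0.484, 0.515, -0.484, 0.516]
contact_force: [-0.3, -0.1, 5.6]
opening: 0.459
```

Run:
```python
from h import *
st()
```

```text
t 11.65 pos [ 0.603 -0.092  0.048] toolx [ 0.001 -0.    -1.   ] tooly [0.998 0.064 0.001] F [-0.3 -0.1  5.6] open 0.459 q [-0.318  0.336  1.851 -0.     0.953 -0.381]
```

Call:
play_rows:
  targets:
    - {"delta_pos":[0,0,0],"delta_rot":[0,0,0],"claw":55}
    - {"delta_pos":[0,0,0],"delta_rot":[0,0,0],"claw":70}
    - {"delta_pos":[0,0,0.01],"delta_rot":[0,0,0],"claw":80}
    - {"delta_pos":[0,0,0.04],"delta_rot":[0,0,0],"claw":80}
    - {"delta_pos":[0,0,0.08],"delta_rot":[0,0,0],"claw":80}
    - {"delta_pos":[0,0,0.12],"delta_rot":[0,0,0],"claw":80}
    - {"delta_pos":[-0.008,0.036,0.13],"delta_rot":[0,0,0.0064],"claw":60}
    - {"delta_pos":[-0.016,0.072,0.13],"delta_rot":[0,0,0.0064],"claw":50}
    - {"delta_pos":[-0.024,0.11,0.13],"delta_rot":[0,0,0.0064],"claw":50}
    - {"delta_pos":[-0.032,0.148,0.13],"delta_rot":[0,0,0.0064],"claw":50}
    - {"delta_pos":[-0.04,0.186,0.13],"delta_rot":[0,0,0.0064],"claw":50}
    - {"delta_pos":[-0.048,0.224,0.13],"delta_rot":[0,0,0.0064],"claw":50}
    - {"delta_pos":[-0.056,0.262,0.13],"delta_rot":[0,0,0.0064],"claw":50}
    - {"delta_pos":[-0.064,0.3,0.13],"delta_rot":[0,0,0.0064],"claw":50}

```text
time: 12.82
eef_pos: [0.5381, 0.2098, 0.1785]
tcp_rot: [0.479, 0.52, -0.478, 0.521]
contact_force: [0.9, -0.0, 1.0]
opening: 0.585
```

```bash
cat > meas.py <<'E'
from h import *
def run(tag):
    A=np.mean([ctrl.read_camera('top').astype(float) for _ in range(6)],0).clip(0,255).astype(np.uint8); cv2.imwrite(f'pics/top_{tag}.png',A)
    g=cv2.cvtColor(A,cv2.COLOR_BGR2GRAY).astype(np.float32)
    def edge(p,q,pol):
        n=400;t=np.linspace(0,1,n);P=np.array(p)+(np.array(q)-p)*t[:,None]
        pr=cv2.remap(g,P[:,:1].astype(np.float32),P[:,1:].astype(np.float32),cv2.INTER_CUBIC)[:,0]
        L=np.linalg.norm(np.subtract(q,p))/n;pr=cv2.GaussianBlur(pr[None],(0,0),.6/L)[0];d=np.gradient(pr)*pol;i=d[20:-20].argmax()+20
        a=max(0,i-15);w=np.clip(d[a:i+16],0,None);return np.array(p)+(np.array(q)-p)*np.interp((w*np.arange(a,a+len(w))).sum()/w.sum(),range(n),t)
    def ends(name,p,q,z):
        p,q=np.array(p,float),np.array(q,float);d=(q-p)/np.linalg.norm(q-p)
        W=back('top',[edge(p-5*d,p+5*d,1),edge(q-5*d,q+5*d,-1)],z);print(name,'len',np.linalg.norm(W[0]-W[1]).round(4),'mid',W.mean(0).round(4));return W.mean(0)
    L=ends('left plate',(342.2,156.2),(341.4,197.9),.082);R=ends('right plate',(392.9,153.3),(391.4,196.3),.082)
    a=[ends('fl left',(u,164.6),(u+.3,189),.078) for u in(346.8,347.4)];b=[ends('fl right',(u,163.6),(u+.3,188.1),.078) for u in(387.5,388.1)]
    a,b=np.mean(a,0),np.mean(b,0);print('former slope',((a-b)[0]/(a-b)[1]).round(4),'mid',((a+b)/2).round(4),'line slope',((L-R)[0]/(L-R)[1]).round(4),'line x at former mid',np.interp((a+b)[1]/2,[R[1],L[1]],[R[0],L[0]]).round(4))
E
python3 - <<'E'
from meas import *
st(); run('7'); go([.5091,.3457,.09],down(.084))
E
```

```text
t 12.82 pos [0.5381 0.2098 0.1785] toolx [ 0.002 -0.    -1.   ] tooly [0.996 0.084 0.001] F [ 0.9 -0.   1. ] open 0.585 q [ 1.960e-01  1.080e-01  1.858e+00 -1.000e-03  1.174e+00  1.130e-01]
left plate len 0.088 mid [ 0.5962 -0.0347  0.082 ]
right plate len 0.1033 mid [ 0.6101 -0.1461  0.082 ]
fl left len 0.0541 mid [ 0.6005 -0.0463  0.078 ]
fl left len 0.0543 mid [ 0.6006 -0.0476  0.078 ]
fl right len 0.0545 mid [ 0.6046 -0.1366  0.078 ]
fl right len 0.0546 mid [ 0.6047 -0.138   0.078 ]
former slope -0.0454 mid [ 0.6026 -0.0921  0.078 ] line slope -0.1244 line x at former mid 0.6033
dpos [-0.03, 0.1384, -0.0881] drot/pi [0.0002, 0.0004, 0.0002] rows 4.0 0.0
```

Call:
play_rows:
  targets:
    - {"delta_pos":[-0.01,0.04,0],"delta_rot":[0,0,0],"claw":45}
    - {"delta_pos":[-0.02,0.08,0],"delta_rot":[0,0,0],"claw":45}
    - {"delta_pos":[-0.026,0.115,-0.02],"delta_rot":[0,0,0],"claw":45}
    - {"delta_pos":[-0.029,0.136,-0.045],"delta_rot":[0,0,0],"claw":45}
    - {"delta_pos":[-0.029,0.136,-0.07],"delta_rot":[0,0,0],"claw":45}
    - {"delta_pos":[-0.029,0.136,-0.085],"delta_rot":[0,0,0],"claw":45}
    - {"delta_pos":[-0.029,0.136,-0.085],"delta_rot":[0,0,0],"claw":45}

```text
time: 13.7
eef_pos: [0.5079, 0.3409, 0.0882]
tcp_rot: [0.476, 0.521, -0.482, 0.519]
contact_force: [0.0, -0.4, 0.8]
opening: 0.527
```

Run:
```python
from h import *
st(); go([.5091,.3457,.032],down(.084))
A=ctrl.read_camera('scene'); cv2.imwrite('pics/s8.png',A)
c=cv2.resize(A[200:310,420:570],None,fx=5,fy=5,interpolation=2)
for P,col in(([.5188,.2312,.05],(0,255,0)),([.5075,.3656,.05],(255,0,0)),([.5091,.3457,.05],(0,0,255))):
    p=(proj('scene',P)[0]-[420,200])*5+2; cv2.circle(c,tuple(p.astype(int)),3,col,-1)
cv2.imwrite('pics/m8.png',cv2.convertScaleAbs(c,alpha=1.4))
```

```text
t 13.7 pos [0.5079 0.3409 0.0882] toolx [-0.007 -0.005 -1.   ] tooly [ 0.997  0.082 -0.007] F [ 0.  -0.4  0.8] open 0.527 q [ 0.426  0.289  1.826 -0.002  1.035  0.345]
dpos [0.0012, 0.0048, -0.0562] drot/pi [0.0015, -0.0022, 0.0007] rows 1.4 0.1
```

View pics/m8.png

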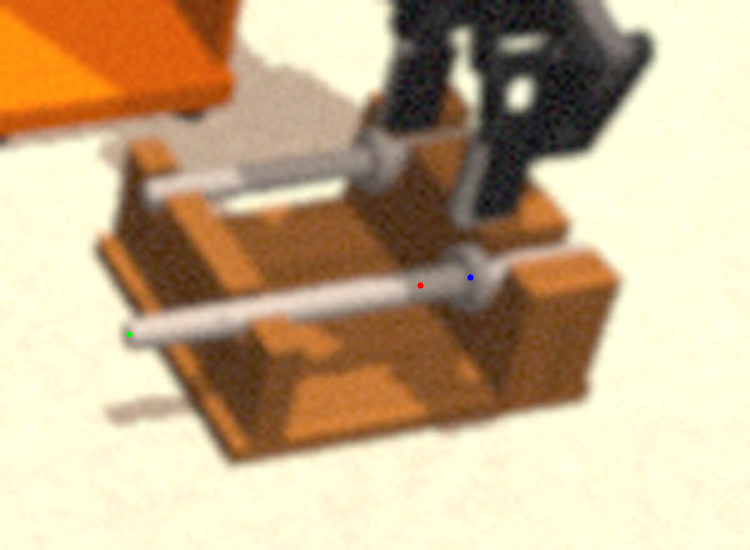

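Run:
```python
from h import *
s=ctrl.get_state()
p0=s['eef_pos']
for dz in(-.025,0,.02,.04):
  for dx in(-.022,0,.022):
    q=p0+[dx,0.08*dx,dz]; print(dz,dx,((proj('scene',q)[0]-[420,200])*5+2).round(0),end=' ')
  print()
```

```text
-0.025 -0.022 [390. 217.] -0.025 0 [419. 255.] -0.025 0.022 [449. 294.] 
0 -0.022 [404. 164.] 0 0 [434. 202.] 0 0.022 [465. 241.] 
0.02 -0.022 [416. 120.] 0.02 0 [447. 158.] 0.02 0.022 [479. 197.] 
0.04 -0.022 [429.  75.] 0.04 0 [460. 113.] 0.04 0.022 [492. 151.]
```

The tip and collar dots lie on the long spindle (tip (130,335), collar (470,277)). The fingertips are at (490,215), still high. The spindle fit is confirmed, so I'll descend to reported z ≈ 0.028.

Call:
play_rows:
  targets:
    - {"delta_pos":[0.001,0.004,-0.01],"delta_rot":[0.0015,-0.0022,0],"claw":45}
    - {"delta_pos":[0.001,0.004,-0.025],"delta_rot":[0.0015,-0.0022,0],"claw":45}
    - {"delta_pos":[0.001,0.004,-0.04],"delta_rot":[0.0015,-0.0022,0],"claw":45}
    - {"delta_pos":[0.001,0.004,-0.047],"delta_rot":[0.0015,-0.0022,0],"claw":45}
    - {"delta_pos":[0.001,0.004,-0.047],"delta_rot":[0.0015,-0.0022,0],"claw":45}

```text
time: 14.17
eef_pos: [0.51, 0.3444, 0.0425]
tcp_rot: [0.48, 0.519, -0.479, 0.52]
contact_force: [-0.6, -0.9, 0.4]
opening: 0.529
```

Run:
```python
from h import *
st(); go([.5091,.3457,.029],down(.084))
```

```text
t 14.17 pos [0.51   0.3444 0.0425] toolx [ 0.002  0.001 -1.   ] tooly [0.997 0.08  0.002] F [-0.6 -0.9  0.4] open 0.529 q [0.429 0.354 1.839 0.    0.946 0.349]
dpos [-0.0009, 0.0013, -0.0135] drot/pi [-0.0003, 0.0005, 0.0012] rows 0.3 0.0
```

Call:
play_rows:
  targets:
    - {"delta_pos":[0,0.001,-0.005],"delta_rot":[0,0,0.001],"claw":40}
    - {"delta_pos":[0,0.001,-0.01],"delta_rot":[0,0,0.001],"claw":35}
    - {"delta_pos":[0,0.001,-0.0135],"delta_rot":[0,0,0.001],"claw":30}
    - {"delta_pos":[0,0.001,-0.0135],"delta_rot":[0,0,0.001],"claw":25}
  newtons: 40

```text
time: 14.5
eef_pos: [0.5098, 0.3453, 0.0286]
tcp_rot: [0.479, 0.52, -0.478, 0.52]
contact_force: [-0.3, 0.4, 0.1]
opening: 0.296
```

Call:
play_rows:
  targets:
    - {"delta_pos":[0,0,0],"delta_rot":[0,0,0],"claw":18}
    - {"delta_pos":[0,0,0],"delta_rot":[0,0,0],"claw":12}
    - {"delta_pos":[0,0,0],"delta_rot":[0,0,0],"claw":6}
    - {"delta_pos":[0,0,0],"delta_rot":[0,0,0],"claw":3}
    - {"delta_pos":[0,0,0],"delta_rot":[0,0,0],"claw":3}

```text
time: 14.92
eef_pos: [0.5098, 0.3454, 0.0289]
tcp_rot: [0.479, 0.52, -0.478, 0.521]
contact_force: [-1.0, -0.4, 3.2]
opening: 0.12
```

Run:
```python
from h import *
st()
```

```text
t 14.92 pos [0.5098 0.3454 0.0289] toolx [ 0.001  0.001 -1.   ] tooly [0.997 0.083 0.001] F [-1.  -0.4  3.2] open 0.12 q [0.431 0.375 1.841 0.    0.924 0.347]
```

Call:
play_rows:
  targets:
    - {"delta_pos":[0,0,0.002],"delta_rot":[0,0,0],"claw":3}
    - {"delta_pos":[0,0,0.015],"delta_rot":[0,0,0],"claw":3}
    - {"delta_pos":[0,0,0.03],"delta_rot":[0,0,0],"claw":3}
    - {"delta_pos":[0,0,0.05],"delta_rot":[0,0,0],"claw":3}
    - {"delta_pos":[0,0,0.06],"delta_rot":[0,0,0],"claw":3}
    - {"delta_pos":[0,0,0.06],"delta_rot":[0,0,0],"claw":3}
    - {"delta_pos":[0.01,-0.03,0.06],"delta_rot":[0,0,-0.003],"claw":3}
    - {"delta_pos":[0.02,-0.06,0.06],"delta_rot":[0,0,-0.006],"claw":3}
    - {"delta_pos":[0.03,-0.09,0.06],"delta_rot":[0,0,-0.006],"claw":3}
    - {"delta_pos":[0.04,-0.12,0.06],"delta_rot":[0,0,-0.006],"claw":3}
    - {"delta_pos":[0.05,-0.15,0.06],"delta_rot":[0,0,-0.006],"claw":3}
    - {"delta_pos":[0.06,-0.18,0.06],"delta_rot":[0,0,-0.006],"claw":3}
    - {"delta_pos":[0.07,-0.21,0.06],"delta_rot":[0,0,-0.006],"claw":3}
    - {"delta_pos":[0.078,-0.235,0.06],"delta_rot":[0,0,-0.006],"claw":3}
    - {"delta_pos":[0.0809,-0.2435,0.05],"delta_rot":[0,0,-0.006],"claw":3}
    - {"delta_pos":[0.0809,-0.2435,0.04],"delta_rot":[0,0,-0.006],"claw":3}
    - {"delta_pos":[0.0809,-0.2435,0.04],"delta_rot":[0,0,-0.006],"claw":3}
    - {"delta_pos":[0.0809,-0.2435,0.04],"delta_rot":[0,0,-0.006],"claw":3}
  newtons: 80

```text
time: 16.42
eef_pos: [0.5886, 0.103, 0.0667]
tcp_rot: [0.483, 0.517, -0.484, 0.515]
contact_force: [-0.4, -0.4, -1.2]
opening: 0.109
```

Run:
```python
from h import *
st(); go([.5907,.0969,.0304],down(.064))
```

```text
t 16.42 pos [0.5886 0.103  0.0667] toolx [-0.004  0.001 -1.   ] tooly [ 0.998  0.065 -0.003] F [-0.4 -0.4 -1.2] open 0.109 q [ 3.000e-03  2.880e-01  1.873e+00  1.000e-03  9.840e-01 -6.300e-02]
dpos [0.0021, -0.0061, -0.0363] drot/pi [-0.0004, -0.0011, -0.0004] rows 0.9 0.0
```

Call:
play_rows:
  targets:
    - {"delta_pos":[0.002,-0.003,-0.015],"delta_rot":[-0.0004,-0.0011,-0.0004],"claw":3}
    - {"delta_pos":[0.002,-0.003,-0.03],"delta_rot":[-0.0004,-0.0011,-0.0004],"claw":3}
    - {"delta_pos":[0.002,-0.003,-0.0363],"delta_rot":[-0.0004,-0.0011,-0.0004],"claw":3}
    - {"delta_pos":[0.002,-0.003,-0.0363],"delta_rot":[-0.0004,-0.0011,-0.0004],"claw":3}
    - {"delta_pos":[0.002,-0.003,-0.0363],"delta_rot":[-0.0004,-0.0011,-0.0004],"claw":3}

```text
time: 16.83
eef_pos: [0.5903, 0.101, 0.0303]
tcp_rot: [0.483, 0.516, -0.484, 0.516]
contact_force: [-0.6, -0.2, -1.3]
opening: 0.105
```

Run:
```python
from h import *
st(); s=ctrl.get_state(); e=s['eef_pos']; yaw=.064
tip=np.array([e[0]+.1146*.064,e[1]-.1144,e[2]+.0211]); print('tip',tip)
A={n:np.mean([ctrl.read_camera(n).astype(float) for _ in range(4)],0).clip(0,255).astype(np.uint8) for n in('scene','top')}
m=np.zeros((600,800,3),np.uint8)
hole=[.599,-.0325,.0515]; rh=[.6063,-.149,.0515]
for n,(u,v,w,h),sc,x0 in(('scene',(225,265,100,100),4,0),('top',(300,140,100,75),4,400)):
    c=cv2.convertScaleAbs(cv2.resize(A[n][v:v+h,u:u+w],None,fx=sc*1.,fy=sc*1.,interpolation=2),alpha=1.5)
    for P,col in((tip,(0,0,255)),(hole,(0,200,0)),(rh,(255,0,0)),(e+[0,0,.0211],(255,0,255))):
        p=(proj(n,P)[0]-[u,v]+.5)*sc; cv2.circle(c,tuple(p.astype(int)),2,col,-1); print(n,col,(p/sc+[u,v]).round(1))
    m[:h*sc,x0:x0+w*sc]=c
cv2.imwrite('pics/m9.png',m[:400]); cv2.imwrite('pics/s9.png',A['scene']); cv2.imwrite('pics/t9.png',A['top'])
```

```text
t 16.83 pos [0.5903 0.101  0.0303] toolx [-0.001 -0.    -1.   ] tooly [ 0.998  0.065 -0.001] F [-0.6 -0.2 -1.3] open 0.105 q [ 0.     0.342  1.883 -0.     0.918 -0.065]
tip [ 0.59759629 -0.01341037  0.05136378]
scene (0, 0, 255) [316.8 314.3]
scene (0, 200, 0) [305.2 316.2]
scene (255, 0, 0) [232.2 327.9]
scene (255, 0, 255) [384.6 303.3]
top (0, 0, 255) [332.5 180. ]
top (0, 200, 0) [340.8 179.6]
top (255, 0, 0) [392.1 177.6]
top (255, 0, 255) [282.2 182. ]
```

View pics/m9.png

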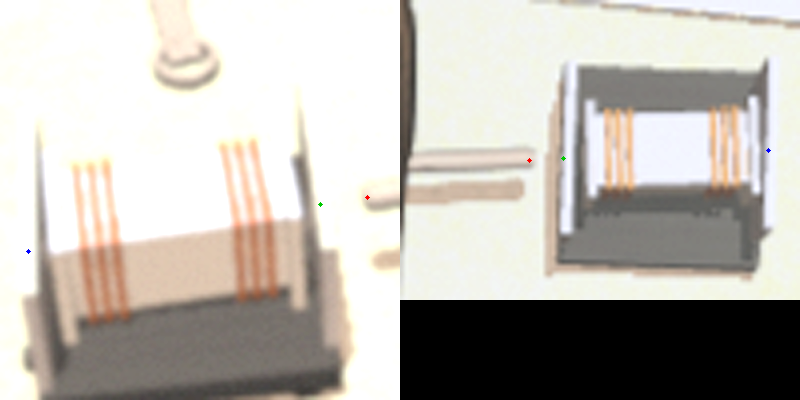

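Run:
```python
from h import *
g=cv2.cvtColor(cv2.imread('pics/t9.png'),cv2.COLOR_BGR2GRAY).astype(float)
print(g[172:192:1,[308,314,320,326,330,333]].astype(int))
print('row179',g[178:181,326:346].mean(0).astype(int))
s=cv2.cvtColor(cv2.imread('pics/s9.png'),cv2.COLOR_BGR2GRAY).astype(int)
print(s[302:326,[316,318,320,323]])
```

```text
[[162 161 161 162 162 162]
 [162 162 161 163 163 162]
 [161 161 162 162 162 162]
 [162 162 162 162 162 163]
 [162 162 161 159 151 161]
 [143 138 136 136 136 144]
 [136 136 138 142 146 146]
 [149 151 149 150 151 151]
 [150 149 145 141 138 143]
 [128 131 125 118 116 144]
 [104 114 121 139 146 158]
 [145 146 151 159 163 162]
 [162 162 162 157 158 163]
 [161 139 140 137 137 162]
 [137 127 126 125 126 162]
 [121 127 124 125 126 161]
 [121 126 124 124 130 163]
 [125 127 125 126 149 162]
 [129 145 151 152 161 162]
 [152 159 161 162 162 162]]
row179 [144 145 144 144 145 144 142 146 159 162 142 128 128 111 116 154 164 115
  72  85]
[[196 196 197 193]
 [196 196 197 196]
 [195 194 196 196]
 [196 195 196 197]
 [197 195 196 197]
 [194 197 194 195]
 [196 195 194 189]
 [190 189 186 174]
 [183 175 175 168]
 [170 168 174 171]
 [164 172 173 169]
 [157 167 167 159]
 [147 154 150 141]
 [139 134 131 120]
 [144 118 117 126]
 [163 133 135 161]
 [181 171 175 187]
 [190 191 192 194]
 [194 195 196 196]
 [195 194 192 194]
 [194 194 193 195]
 [193 191 191 195]
 [192 188 193 196]
 [192 190 192 194]]
```

Run:
```python
from h import *
W=back('top',[[308,179.78],[326,179.22],[333.6,179.0]],.0514); print(W.round(4),'slope',(W[0]-W[1])[0]/(W[0]-W[1])[1])
# plate strip profiles in t9
g=cv2.cvtColor(cv2.imread('pics/t9.png'),cv2.COLOR_BGR2GRAY).astype(int)
print('left top end'); print(g[152:162,338:348]); print('left bottom'); print(g[192:206,336:346]); print('right top');print(g[150:160,387:398]);print('right bottom');print(g[188:208,386:396])
```

```text
[[ 5.957e-01  4.120e-02  5.140e-02]
 [ 5.979e-01  2.000e-04  5.140e-02]
 [ 5.988e-01 -1.710e-02  5.140e-02]] slope -0.0552244218821138
left top end
[[162 162 162 163 163 163 162 163 162 163]
 [162 163 162 163 163 163 162 162 162 162]
 [163 162 163 163 162 162 163 163 162 162]
 [163 163 163 152 159 164 163 163 162 162]
 [162 162 147 140 158 164 136 123 124 122]
 [163 163 139 137 158 165 115  89  87  87]
 [163 163 130 134 157 164 114  84  84  85]
 [163 163 121 130 158 164 115  84  84  85]
 [162 149 112 130 158 165 114  84  84  84]
 [163 139 100 129 157 163 114  83  83  83]]
left bottom
[[137 125 126  94 141 163 151  96  65  66]
 [138 126 125  95 147 164 149  96  65  64]
 [139 126 127  97 148 164 150  95  65  65]
 [138 127 129 100 148 165 149  94  63  64]
 [137 126 129 101 148 165 149  96  62  64]
 [135 126 129  93 147 165 149 102  77  77]
 [135 127 128  89 105 115 110  91  84  84]
 [136 128 128  89  71  71  78  83  83  84]
 [140 129 128  90  70  73  80  83  83  83]
 [139 128 126  87  76  81  83  84  83  84]
 [140 128 127  87  70  80  84  84  84  84]
 [139 128 128  87  76  83  85  85  8
[... 748 characters left out ...]
64 162 163]
 [ 66  68  71  73  89 149 165 164 163 162]
 [ 65  69  73  73  89 150 165 164 163 162]
 [ 65  68  73  73  89 149 165 165 163 163]
 [ 65  69  72  74  88 150 165 164 163 162]
 [ 66  69  73  72  90 137 149 160 162 163]
 [ 64  70  73  72  79  98 120 154 162 162]
 [ 66  69  73  73  72  97 138 159 162 162]
 [ 65  70  73  74  96 138 159 163 162 162]
 [ 66  67  77  85 135 159 163 163 162 163]
 [ 66  65  72  87 149 162 162 163 163 162]
 [ 66  67  77  88 147 162 163 162 162 163]
 [ 65  66  80  88 148 162 163 163 163 163]
 [ 65  64  81  99 149 162 162 163 162 163]
 [ 78  79  86 105 150 162 162 163 163 163]
 [ 78  78  82 117 154 162 162 163 164 163]
 [ 71  69  86 141 160 163 163 163 162 163]]
```

Run:
```python
from h import *
W=back('top',[[341.8,176.51],[391.7,175.2],[391.7,174.8]],.082); print(W.round(4)); d=W[0]-W[1]; print(d[0]/d[1])
for y in(-.0325,-.149): print(y,np.interp(y,W[[1,0],1],W[[1,0],0]))
```

```text
[[ 0.5998 -0.0347  0.082 ]
 [ 0.6054 -0.1451  0.082 ]
 [ 0.6063 -0.145   0.082 ]]
-0.0503032272689436
-0.0325 0.5998174243100903
-0.149 0.6053686839546469
```

In the top picture the spindle axis (tip (333.6,179.0), slope −0.055) points at both plate centres: left (0.5998,−0.035), right ≈(0.606,−0.145). I'll insert gently.

Call:
play_rows:
  targets:
    - {"delta_pos":[0.0005,-0.008,0],"delta_rot":[0,0,0],"claw":3}
    - {"delta_pos":[0.001,-0.016,0],"delta_rot":[0,0,0],"claw":3}
    - {"delta_pos":[0.0014,-0.022,0],"delta_rot":[0,0,0],"claw":3}
    - {"delta_pos":[0.0016,-0.026,0],"delta_rot":[0,0,0],"claw":3}
    - {"delta_pos":[0.0018,-0.03,0],"delta_rot":[0,0,0],"claw":3}
    - {"delta_pos":[0.0018,-0.03,0],"delta_rot":[0,0,0],"claw":3}

```text
time: 17.73
eef_pos: [0.5929, 0.0689, 0.0309]
tcp_rot: [0.484, 0.515, -0.484, 0.516]
contact_force: [0.8, 0.6, -1.3]
opening: 0.104
```

Run:
```python
from h import *
st()
```

```text
t 17.73 pos [0.5929 0.0689 0.0309] toolx [ 0.001 -0.    -1.   ] tooly [0.998 0.063 0.001] F [ 0.8  0.6 -1.3] open 0.104 q [-0.054  0.337  1.888 -0.     0.916 -0.117]
```

Call:
play_rows:
  targets:
    - {"delta_pos":[0.0004,-0.006,0],"delta_rot":[0,0,0],"claw":3}
    - {"delta_pos":[0.0007,-0.012,0],"delta_rot":[0,0,0],"claw":3}
    - {"delta_pos":[0.0011,-0.018,0],"delta_rot":[0,0,0],"claw":3}
    - {"delta_pos":[0.0014,-0.024,0],"delta_rot":[0,0,0],"claw":3}
    - {"delta_pos":[0.0018,-0.03,0],"delta_rot":[0,0,0],"claw":3}
    - {"delta_pos":[0.0018,-0.03,0],"delta_rot":[0,0,0],"claw":3}

```text
time: 18.23
eef_pos: [0.5949, 0.0376, 0.031]
tcp_rot: [0.484, 0.515, -0.484, 0.516]
contact_force: [0.4, -0.5, -0.6]
opening: 0.103
```

Call:
play_rows:
  targets:
    - {"delta_pos":[0.0004,-0.006,0],"delta_rot":[0,0,0],"claw":3}
    - {"delta_pos":[0.0007,-0.012,0],"delta_rot":[0,0,0],"claw":3}
    - {"delta_pos":[0.0011,-0.018,0],"delta_rot":[0,0,0],"claw":3}
    - {"delta_pos":[0.0014,-0.024,0],"delta_rot":[0,0,0],"claw":3}
    - {"delta_pos":[0.0014,-0.024,0],"delta_rot":[0,0,0],"claw":3}

```text
time: 18.65
eef_pos: [0.5965, 0.0124, 0.0311]
tcp_rot: [0.485, 0.514, -0.485, 0.516]
contact_force: [-0.0, 0.1, -1.6]
opening: 0.1
```

Run:
```python
from h import *
st()
```

```text
t 18.65 pos [0.5965 0.0124 0.0311] toolx [ 0.001 -0.001 -1.   ] tooly [0.998 0.061 0.001] F [-0.   0.1 -1.6] open 0.1 q [-1.490e-01  3.360e-01  1.889e+00 -1.000e-03  9.150e-01 -2.090e-01]
```

Call:
play_rows:
  targets:
    - {"delta_pos":[0.0004,-0.006,-0.0003],"delta_rot":[0,0,0.001],"claw":3}
    - {"delta_pos":[0.0007,-0.012,-0.0005],"delta_rot":[0,0,0.001],"claw":3}
    - {"delta_pos":[0.0011,-0.018,-0.0005],"delta_rot":[0,0,0.001],"claw":3}
    - {"delta_pos":[0.0014,-0.022,-0.0005],"delta_rot":[0,0,0.001],"claw":3}
    - {"delta_pos":[0.0015,-0.025,-0.0005],"delta_rot":[0,0,0.001],"claw":3}
    - {"delta_pos":[0.0015,-0.025,-0.0005],"delta_rot":[0,0,0.001],"claw":3}

```text
time: 19.15
eef_pos: [0.5981, -0.0133, 0.0306]
tcp_rot: [0.484, 0.515, -0.484, 0.516]
contact_force: [-0.3, -0.1, -1.5]
opening: 0.104
```

Run:
```python
from h import *
st()
```

```text
t 19.15 pos [ 0.5981 -0.0133  0.0306] toolx [ 0.002 -0.001 -1.   ] tooly [0.998 0.063 0.001] F [-0.3 -0.1 -1.5] open 0.104 q [-1.910e-01  3.390e-01  1.886e+00 -1.000e-03  9.150e-01 -2.540e-01]
```

Inserted about 98 mm with no side force. Now I'll let go, slide the open jaws back along the spindle past the collar, and regrip on the stub.

Call:
play_rows:
  targets:
    - {"delta_pos":[0,0,0],"delta_rot":[0,0,0],"claw":20}
    - {"delta_pos":[0,0,0],"delta_rot":[0,0,0],"claw":35}
    - {"delta_pos":[0,0,0],"delta_rot":[0,0,0],"claw":55}
    - {"delta_pos":[0,0,0],"delta_rot":[0,0,0],"claw":60}
    - {"delta_pos":[-0.0006,0.01,0],"delta_rot":[0,0,0],"claw":60}
    - {"delta_pos":[-0.0014,0.022,0],"delta_rot":[0,0,0],"claw":60}
    - {"delta_pos":[-0.0022,0.034,0],"delta_rot":[0,0,0],"claw":60}
    - {"delta_pos":[-0.0028,0.044,0],"delta_rot":[0,0,0],"claw":60}
    - {"delta_pos":[-0.0028,0.044,0],"delta_rot":[0,0,0],"claw":50}
  newtons: 40

```text
time: 19.9
eef_pos: [0.5948, 0.0334, 0.0304]
tcp_rot: [0.483, 0.516, -0.483, 0.517]
contact_force: [0.5, -0.1, 0.5]
opening: 0.593
```

Run:
```python
from h import *
st()
A={n:np.mean([ctrl.read_camera(n).astype(float) for _ in range(3)],0).clip(0,255).astype(np.uint8) for n in('scene','top')}
cv2.imwrite('pics/s10.png',A['scene']); cv2.imwrite('pics/t10.png',A['top'])
m=np.zeros((400,800,3),np.uint8)
for n,(u,v,w,h),sc,x0 in(('scene',(225,235,160,130),3,0),('top',(320,150,80,60),4,480)):
    c=cv2.convertScaleAbs(cv2.resize(A[n][v:v+h,u:u+w],None,fx=sc*1.,fy=sc*1.,interpolation=2),alpha=1.4); m[:h*sc,x0:x0+w*sc]=c
cv2.imwrite('pics/m10.png',m)
```

```text
t 19.9 pos [0.5948 0.0334 0.0304] toolx [ 0.001 -0.001 -1.   ] tooly [0.998 0.066 0.001] F [ 0.5 -0.1  0.5] open 0.593 q [-1.140e-01  3.350e-01  1.892e+00 -1.000e-03  9.140e-01 -1.800e-01]
```

View pics/m10.png

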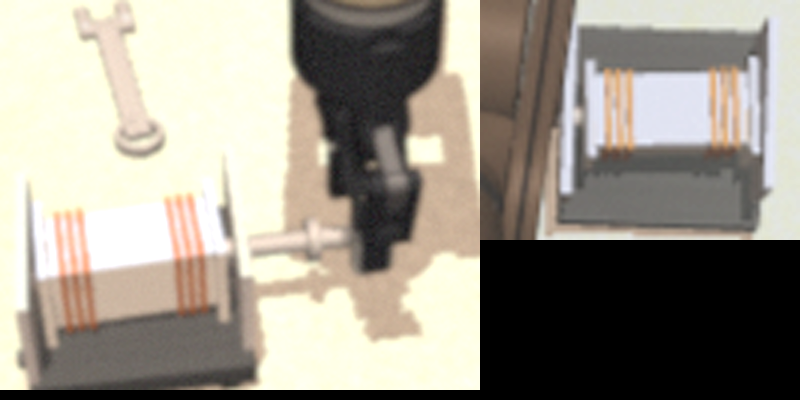

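Call:
play_rows:
  targets:
    - {"delta_pos":[0,0,0],"delta_rot":[0,0,0],"claw":30}
    - {"delta_pos":[0,0,0],"delta_rot":[0,0,0],"claw":20}
    - {"delta_pos":[0,0,0],"delta_rot":[0,0,0],"claw":12}
    - {"delta_pos":[0,0,0],"delta_rot":[0,0,0],"claw":6}
    - {"delta_pos":[0,0,0],"delta_rot":[0,0,0],"claw":3}
    - {"delta_pos":[0,0,0],"delta_rot":[0,0,0],"claw":3}
    - {"delta_pos":[0,0,0.001],"delta_rot":[0,0,0],"claw":3}
    - {"delta_pos":[0,0,0.002],"delta_rot":[0,0,0],"claw":3}
    - {"delta_pos":[0,0,0.002],"delta_rot":[0,0,0],"claw":3}

```text
time: 20.95
eef_pos: [0.595, 0.0305, 0.0324]
tcp_rot: [0.484, 0.515, -0.484, 0.516]
contact_force: [0.2, 0.6, -0.9]
opening: 0.117
```

Run:
```python
from h import *
st(); print(ctrl.get_state()['wrist_torque'])
```

```text
t 20.95 pos [0.595  0.0305 0.0324] toolx [ 0.001 -0.001 -1.   ] tooly [0.998 0.062 0.001] F [ 0.2  0.6 -0.9] open 0.117 q [-1.190e-01  3.330e-01  1.891e+00 -1.000e-03  9.180e-01 -1.810e-01]
[ 0.08206203 -0.07679159  0.02214589]
```

Call:
play_rows:
  targets:
    - {"delta_pos":[0.0002,-0.003,0],"delta_rot":[0,0,0],"claw":3}
    - {"delta_pos":[0.0004,-0.006,0],"delta_rot":[0,0,0],"claw":3}
    - {"delta_pos":[0.0006,-0.009,0],"delta_rot":[0,0,0],"claw":3}
    - {"delta_pos":[0.0007,-0.011,0],"delta_rot":[0,0,0],"claw":3}
    - {"delta_pos":[0.0007,-0.011,0],"delta_rot":[0,0,0],"claw":3}
  newtons: 60

```text
time: 21.37
eef_pos: [0.5959, 0.0189, 0.0325]
tcp_rot: [0.484, 0.515, -0.484, 0.516]
contact_force: [1.2, 0.3, -1.6]
opening: 0.105
```

Call:
play_rows:
  targets:
    - {"delta_pos":[0.0001,-0.002,0],"delta_rot":[0,0,0],"claw":3}
    - {"delta_pos":[0.0002,-0.004,0],"delta_rot":[0,0,0],"claw":3}
    - {"delta_pos":[0.0003,-0.005,0],"delta_rot":[0,0,0],"claw":3}
    - {"delta_pos":[0.0003,-0.005,0],"delta_rot":[0,0,0],"claw":3}

```text
time: 21.7
eef_pos: [0.5963, 0.0136, 0.0325]
tcp_rot: [0.484, 0.515, -0.484, 0.516]
contact_force: [1.0, 0.1, -0.5]
opening: 0.105
```

Run:
```python
from h import *
st(); print(ctrl.get_state()['wrist_torque'])
```

```text
t 21.7 pos [0.5963 0.0136 0.0325] toolx [ 0.001 -0.001 -1.   ] tooly [0.998 0.062 0.001] F [ 1.   0.1 -0.5] open 0.105 q [-0.147  0.333  1.889 -0.002  0.918 -0.208]
[ 0.11076567 -0.22240665  0.08010171]
```

Call:
play_rows:
  targets:
    - {"delta_pos":[0.0001,-0.002,0],"delta_rot":[0,0,0],"claw":3}
    - {"delta_pos":[0.0002,-0.004,0],"delta_rot":[0,0,0],"claw":3}
    - {"delta_pos":[0.0003,-0.005,0],"delta_rot":[0,0,0],"claw":3}
    - {"delta_pos":[0.0003,-0.005,0],"delta_rot":[0,0,0],"claw":3}

```text
time: 22.03
eef_pos: [0.5967, 0.0085, 0.0326]
tcp_rot: [0.484, 0.514, -0.484, 0.516]
contact_force: [1.1, 2.2, -0.1]
opening: 0.11
```

Call:
play_rows:
  targets:
    - {"delta_pos":[0.0001,-0.002,0],"delta_rot":[0,0,0],"claw":3}
    - {"delta_pos":[0.0002,-0.004,0],"delta_rot":[0,0,0],"claw":3}
    - {"delta_pos":[0.0003,-0.005,0],"delta_rot":[0,0,0],"claw":3}
    - {"delta_pos":[0.0003,-0.005,0],"delta_rot":[0,0,0],"claw":3}

```text
time: 22.37
eef_pos: [0.5972, 0.0033, 0.0328]
tcp_rot: [0.485, 0.514, -0.484, 0.516]
contact_force: [0.9, 1.9, 0.2]
opening: 0.105
```

Run:
```python
from h import *
st(); print(ctrl.get_state()['wrist_torque'])
```

```text
t 22.37 pos [0.5972 0.0033 0.0328] toolx [ 0.002 -0.001 -1.   ] tooly [0.998 0.061 0.002] F [0.9 1.9 0.2] open 0.105 q [-1.640e-01  3.340e-01  1.888e+00 -1.000e-03  9.180e-01 -2.240e-01]
[ 0.47058383 -0.20827288 -0.09150617]
```

Call:
play_rows:
  targets:
    - {"delta_pos":[0.0001,-0.002,0],"delta_rot":[0,0,0],"claw":3}
    - {"delta_pos":[0.0002,-0.004,0],"delta_rot":[0,0,0],"claw":3}
    - {"delta_pos":[0.0002,-0.004,0],"delta_rot":[0,0,0],"claw":3}

```text
time: 22.62
eef_pos: [0.5975, -0.0011, 0.0328]
tcp_rot: [0.485, 0.514, -0.484, 0.516]
contact_force: [1.2, 1.2, 0.3]
opening: 0.106
```

Call:
play_rows:
  targets:
    - {"delta_pos":[0.0001,-0.0015,0],"delta_rot":[0,0,0],"claw":3}
    - {"delta_pos":[0.0002,-0.003,0],"delta_rot":[0,0,0],"claw":3}
    - {"delta_pos":[0.0002,-0.003,0],"delta_rot":[0,0,0],"claw":3}

```text
time: 22.87
eef_pos: [0.5977, -0.0034, 0.0328]
tcp_rot: [0.485, 0.514, -0.484, 0.515]
contact_force: [1.8, 4.6, 0.4]
opening: 0.105
```

Call:
play_rows:
  targets:
    - {"delta_pos":[0,-0.001,0],"delta_rot":[0,0,0],"claw":3}
    - {"delta_pos":[0,-0.002,0],"delta_rot":[0,0,0],"claw":3}
    - {"delta_pos":[0,-0.002,0],"delta_rot":[0,0,0],"claw":3}

```text
time: 23.12
eef_pos: [0.5977, -0.0035, 0.0328]
tcp_rot: [0.487, 0.515, -0.483, 0.514]
contact_force: [2.5, 8.6, 0.3]
opening: 0.11
```

Call:
play_rows:
  targets:
    - {"delta_pos":[0,-0.001,0],"delta_rot":[0,0,0],"claw":3}
    - {"delta_pos":[0,-0.002,0],"delta_rot":[0,0,0],"claw":3}
    - {"delta_pos":[0,-0.002,0],"delta_rot":[0,0,0],"claw":3}

```text
time: 23.37
eef_pos: [0.5977, -0.0034, 0.0329]
tcp_rot: [0.488, 0.516, -0.483, 0.513]
contact_force: [2.5, 9.7, 1.1]
opening: 0.108
```

Blocked at y −0.0034, force rising to 10 N, after the expected 34 mm of travel: the collar is home. I'll relax, release and withdraw upward.

Call:
play_rows:
  targets:
    - {"delta_pos":[0,0,-0.0005],"delta_rot":[0,0,0],"claw":3}
    - {"delta_pos":[0,0,-0.0005],"delta_rot":[0,0,0],"claw":12}
    - {"delta_pos":[0,0,-0.0005],"delta_rot":[0,0,0],"claw":25}
    - {"delta_pos":[0,0,-0.0005],"delta_rot":[0,0,0],"claw":45}
    - {"delta_pos":[0,0,-0.0005],"delta_rot":[0,0,0],"claw":55}
    - {"delta_pos":[0,0,-0.0005],"delta_rot":[0,0,0],"claw":55}
    - {"delta_pos":[0,0.0,0.01],"delta_rot":[0,0,0],"claw":55}
    - {"delta_pos":[0,0.0,0.03],"delta_rot":[0,0,0],"claw":55}
    - {"delta_pos":[0,0.0,0.06],"delta_rot":[0,0,0],"claw":55}
    - {"delta_pos":[0,0.01,0.1],"delta_rot":[0,0,0],"claw":55}
    - {"delta_pos":[-0.02,0.04,0.13],"delta_rot":[0,0,0],"claw":55}
    - {"delta_pos":[-0.05,0.07,0.13],"delta_rot":[0,0,0],"claw":55}
    - {"delta_pos":[-0.08,0.1,0.13],"delta_rot":[0,0,0],"claw":55}
    - {"delta_pos":[-0.1,0.13,0.13],"delta_rot":[0,0,0],"claw":55}
    - {"delta_pos":[-0.1,0.16,0.13],"delta_rot":[0,0,0],"claw":55}
    - {"delta_pos":[-0.1,0.18,0.13],"delta_rot":[0,0,0],"claw":55}
    - {"delta_pos":[-0.1,0.18,0.13],"delta_rot":[0,0,0],"claw":55}

```text
time: 24.78
eef_pos: [0.4971, 0.1795, 0.1641]
tcp_rot: [0.488, 0.517, -0.481, 0.514]
contact_force: [-0.5, -1.0, 0.6]
opening: 0.642
```

Run:
```python
from h import *
st()
A={n:np.mean([ctrl.read_camera(n).astype(float) for _ in range(5)],0).clip(0,255).astype(np.uint8) for n in('scene','top')}
cv2.imwrite('pics/s11.png',A['scene']); cv2.imwrite('pics/t11.png',A['top'])
print(proj('scene',[[.599,-.0325,.05],[.606,-.1505,.0505],[.607,-.1645,.0505]]),proj('top',[[.599,-.0325,.05],[.606,-.1505,.0505],[.607,-.1645,.0505]]))
m=np.zeros((600,800,3),np.uint8)
for n,(u,v,w,h),sc,x0,y0 in(('scene',(215,270,130,100),4,0,0),('top',(320,145,90,65),3,525,0),('scene',(30,210,530,165),.98,0,405),('top',(120,190,130,80),2,525,220)):
    c=cv2.convertScaleAbs(cv2.resize(A[n][v:v+h,u:u+w],None,fx=sc*1.,fy=sc*1.,interpolation=2),alpha=1.3); m[y0:y0+c.shape[0],x0:x0+c.shape[1]]=c[:, :800-x0]
cv2.imwrite('pics/m11.png',m)
```

```text
t 24.78 pos [0.4971 0.1795 0.1641] toolx [ 0.004  0.01  -1.   ] tooly [0.998 0.062 0.004] F [-0.5 -1.   0.6] open 0.642 q [0.15  0.011 1.988 0.01  1.137 0.084]
[[304.68838604 316.32912543]
 [230.83843093 327.83028874]
 [221.84459704 329.33881707]] [[340.32697997 179.18725926]
 [392.16702686 177.32884027]
 [398.32125082 177.03857149]]
```

View pics/m11.png

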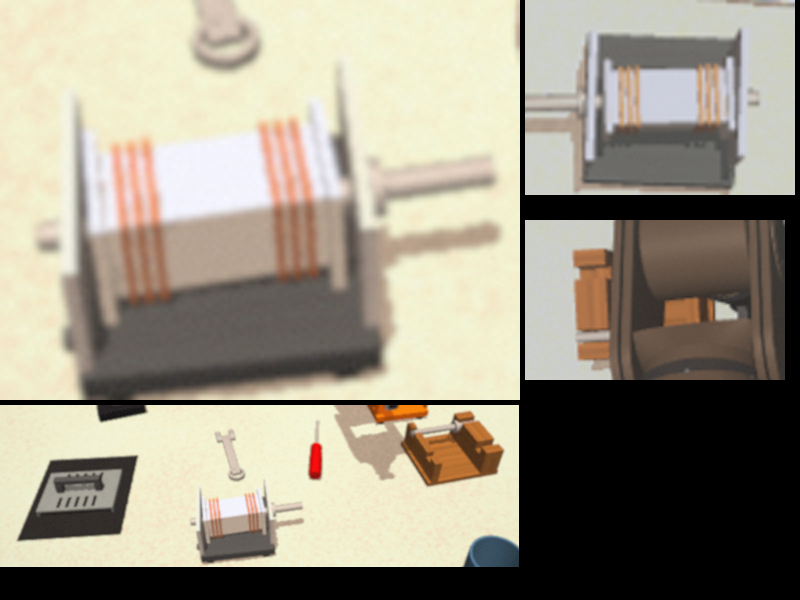

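The spindle passes through both plates: tip at scene ≈(224,329), collar against the left plate ≈(308,316). The cover is on the mat, and the short spindle, wrench and screwdriver are unmoved. I'll check "home" by number.

Run:
```python
from h import *
s=cv2.cvtColor(cv2.imread('pics/s11.png'),cv2.COLOR_BGR2GRAY).astype(int); t=cv2.cvtColor(cv2.imread('pics/t11.png'),cv2.COLOR_BGR2GRAY).astype(int)
print('scene tip',s[327:332,216:236].min(0)); print('stub end',s[308:316,330:346].min(0))
print('collar',s[308:326,300:318]); print('top tip',t[175:181,388:404].min(0)); print('top stub/collar row'); print(t[172:188,326:346])
pts=lambda yf,d:[.599-(yf+.0325-d)*0-.055*d,yf+d,.0502]
for yf in(-.0325,-.0305,-.0285): print(yf,'tip',proj('scene',[.5995+.055*.132,yf-.132,.0502]).round(1),proj('top',[.5995+.055*.132,yf-.132,.0502]).round(1),'stub',proj('scene',[.5995-.055*.052,yf+.052,.0502]).round(1),proj('top',[.5995-.055*.052,yf+.052,.0502]).round(1))
```

```text
scene tip [180 180 181 182 182 181 179 169 146 123 112 111 113 134 165 182 180 158
 118  83]
stub end [123 121 116 116 117 113 112 119 139 164 177 181 181 180 182 182]
collar [[ 78  90 128 163 180 183 179 178 179 179 182 183 185 183 181 184 183 185]
 [ 80  86 123 161 179 178 172 164 163 167 176 182 184 182 183 182 181 182]
 [ 82  84 119 158 178 180 169 157 152 159 173 180 184 184 183 180 178 176]
 [ 87  83 114 157 179 182 175 161 154 159 170 175 176 176 176 173 166 161]
 [ 91  82 111 152 177 182 179 169 163 163 165 165 164 162 163 161 158 156]
 [105  92 111 146 172 181 180 173 170 167 162 157 159 158 159 160 160 160]
 [129 117 118 141 168 181 179 172 169 169 164 161 161 162 165 165 166 166]
 [153 142 132 142 165 179 178 170 167 166 164 162 161 163 160 163 160 159]
 [169 156 140 142 165 180 179 167 162 160 155 149 150 150 151 148 144 141]
 [173 160 142 140 161 179 179 171 160 154 146 133 131 132 131 128 125 123]
 [166 152 134 132 158 179 182 175 158 145 138 124 117 115 117 115 115 115]
 [144 132 122 123 154 177 183 175 155 137 128 124 123 128 130 134 135 142]
 [126 114 104 111 146 172
[... 1423 characters left out ...]
  98 108 150 161 113
   70  71]
 [158 158 158 158 158 159 159 158 143 130 127 104  94  86 106 149 159 113
   70  68]
 [137 137 137 136 137 139 138 137 128 125 126 109 100  92 121 153 159 107
   65  69]
 [123 122 122 123 124 127 126 124 122 123 123 119 117  98 126 154 160 104
   63  69]
 [122 122 122 122 123 126 126 124 123 124 124 123 122  98 125 153 160 104
   64  69]
 [122 122 123 124 125 127 126 125 124 126 125 124 123 102 126 154 160 103
   65  69]]
-0.0325 tip [[221.9 329.3]] [[398.3 177.2]] stub [[336.2 311.6]] [[317.5 179.7]]
-0.0305 tip [[223.2 329.2]] [[397.4 177.1]] stub [[337.4 311.4]] [[316.6 179.6]]
-0.0285 tip [[224.4 329.1]] [[396.5 177.1]] stub [[338.6 311.3]] [[315.8 179.6]]
```

The measured tip and stub put the collar face at y ≈ −0.029 (scene) to −0.0315 (top), with the plate face at ≈ −0.0315. That is home within camera error. There is plenty of time, so I'll make sure with one firmer push on the stub.

Run:
```python
from h import *
st(); go([.5974,.0035,.16],down(.062))
```

```text
t 25.28 pos [0.4979 0.1759 0.1628] toolx [ 0.002  0.008 -1.   ] tooly [0.998 0.056 0.003] F [-0.3  0.8  0.7] open 0.644 q [0.143 0.012 1.989 0.009 1.137 0.083]
dpos [0.0995, -0.1724, -0.0028] drot/pi [-0.0027, 0.0006, 0.0018] rows 4.8 0.1
```

Call:
play_rows:
  targets:
    - {"delta_pos":[0.02,-0.035,0],"delta_rot":[-0.0027,0,0.0018],"claw":50}
    - {"delta_pos":[0.04,-0.07,0],"delta_rot":[-0.0027,0,0.0018],"claw":50}
    - {"delta_pos":[0.06,-0.105,0],"delta_rot":[-0.0027,0,0.0018],"claw":50}
    - {"delta_pos":[0.08,-0.14,0],"delta_rot":[-0.0027,0,0.0018],"claw":50}
    - {"delta_pos":[0.0995,-0.1745,0],"delta_rot":[-0.0027,0,0.0018],"claw":50}
    - {"delta_pos":[0.0995,-0.1745,0],"delta_rot":[-0.0027,0,0.0018],"claw":50}
    - {"delta_pos":[0.0995,-0.1745,-0.02],"delta_rot":[-0.0027,0,0.0018],"claw":50}
    - {"delta_pos":[0.0995,-0.1745,-0.05],"delta_rot":[-0.0027,0,0.0018],"claw":50}
    - {"delta_pos":[0.0995,-0.1745,-0.05],"delta_rot":[-0.0027,0,0.0018],"claw":50}
    - {"delta_pos":[0.0995,-0.1745,-0.05],"delta_rot":[-0.0027,0,0.0018],"claw":50}
  newtons: 60

```text
time: 26.12
eef_pos: [0.5955, 0.0017, 0.1107]
tcp_rot: [0.484, 0.516, -0.485, 0.514]
contact_force: [0.2, -0.1, 0.7]
opening: 0.582
```

Run:
```python
from h import *
st(); go([.5974,.0015,.0315],down(.062))
```

```text
t 26.12 pos [0.5955 0.0017 0.1107] toolx [-0.003  0.001 -1.   ] tooly [ 0.998  0.062 -0.003] F [ 0.2 -0.1  0.7] open 0.582 q [-0.168  0.225  1.858  0.     1.062 -0.23 ]
dpos [0.0019, -0.0002, -0.0792] drot/pi [-0.0003, -0.0011, 0.0001] rows 1.9 0.0
```

Call:
play_rows:
  targets:
    - {"delta_pos":[0.0019,0,-0.02],"delta_rot":[0,-0.001,0],"claw":50}
    - {"delta_pos":[0.0019,0,-0.04],"delta_rot":[0,-0.001,0],"claw":50}
    - {"delta_pos":[0.0019,0,-0.06],"delta_rot":[0,-0.001,0],"claw":50}
    - {"delta_pos":[0.0019,0,-0.075],"delta_rot":[0,-0.001,0],"claw":50}
    - {"delta_pos":[0.0019,0,-0.079],"delta_rot":[0,-0.001,0],"claw":50}
    - {"delta_pos":[0.0019,0,-0.079],"delta_rot":[0,-0.001,0],"claw":40}
    - {"delta_pos":[0.0019,0,-0.079],"delta_rot":[0,-0.001,0],"claw":25}
    - {"delta_pos":[0.0019,0,-0.079],"delta_rot":[0,-0.001,0],"claw":10}
    - {"delta_pos":[0.0019,0,-0.079],"delta_rot":[0,-0.001,0],"claw":3}
    - {"delta_pos":[0.0019,0,-0.079],"delta_rot":[0,-0.001,0],"claw":3}
    - {"delta_pos":[0.0019,0,-0.079],"delta_rot":[0,-0.001,0],"claw":3}
    - {"delta_pos":[0.0019,0,-0.079],"delta_rot":[0,-0.001,0],"claw":3}

```text
time: 27.12
eef_pos: [0.5988, 0.0016, 0.0334]
tcp_rot: [0.485, 0.515, -0.483, 0.516]
contact_force: [0.4, 1.4, 5.8]
opening: 0.104
```

Call:
play_rows:
  targets:
    - {"delta_pos":[0.0001,-0.002,0],"delta_rot":[0,0,0],"claw":3}
    - {"delta_pos":[0.0002,-0.003,0],"delta_rot":[0,0,0],"claw":3}
    - {"delta_pos":[0.0002,-0.004,0],"delta_rot":[0,0,0],"claw":3}
    - {"delta_pos":[0.0002,-0.004,0],"delta_rot":[0,0,0],"claw":3}

```text
time: 27.45
eef_pos: [0.599, 0.0012, 0.0337]
tcp_rot: [0.488, 0.516, -0.482, 0.513]
contact_force: [1.0, 12.2, 5.0]
opening: 0.109
```

Call:
play_rows:
  targets:
    - {"delta_pos":[0,-0.003,-0.001],"delta_rot":[0,0,0],"claw":3}
    - {"delta_pos":[0,-0.006,-0.001],"delta_rot":[0,0,0],"claw":3}
    - {"delta_pos":[0,-0.008,-0.001],"delta_rot":[0,0,0],"claw":3}
    - {"delta_pos":[0,-0.008,-0.001],"delta_rot":[0,0,0],"claw":3}
  newtons: 90

```text
time: 27.78
eef_pos: [0.5992, 0.0011, 0.0339]
tcp_rot: [0.493, 0.518, -0.48, 0.508]
contact_force: [0.7, 24.2, 8.8]
opening: 0.095
```

It doesn't move at 24 N, so the collar is seated. I'll release and withdraw.

Call:
play_rows:
  targets:
    - {"delta_pos":[0,0,-0.001],"delta_rot":[0,0,0],"claw":3}
    - {"delta_pos":[0,0,-0.001],"delta_rot":[0,0,0],"claw":12}
    - {"delta_pos":[0,0,-0.001],"delta_rot":[0,0,0],"claw":25}
    - {"delta_pos":[0,0,-0.001],"delta_rot":[0,0,0],"claw":45}
    - {"delta_pos":[0,0,-0.001],"delta_rot":[0,0,0],"claw":55}
    - {"delta_pos":[0,0,-0.001],"delta_rot":[0,0,0],"claw":55}
    - {"delta_pos":[0,0.0,0.01],"delta_rot":[0,0,0],"claw":55}
    - {"delta_pos":[0,0.0,0.03],"delta_rot":[0,0,0],"claw":55}
    - {"delta_pos":[0,0.0,0.06],"delta_rot":[0,0,0],"claw":55}
    - {"delta_pos":[0,0.01,0.1],"delta_rot":[0,0,0],"claw":55}
    - {"delta_pos":[-0.02,0.04,0.13],"delta_rot":[0,0,0],"claw":55}
    - {"delta_pos":[-0.05,0.07,0.13],"delta_rot":[0,0,0],"claw":55}
    - {"delta_pos":[-0.08,0.1,0.13],"delta_rot":[0,0,0],"claw":55}
    - {"delta_pos":[-0.1,0.13,0.13],"delta_rot":[0,0,0],"claw":55}
    - {"delta_pos":[-0.1,0.15,0.13],"delta_rot":[0,0,0],"claw":55}
    - {"delta_pos":[-0.1,0.15,0.13],"delta_rot":[0,0,0],"claw":55}
    - {"delta_pos":[-0.1,0.15,0.13],"delta_rot":[0,0,0],"claw":55}
    - {"delta_pos":[-0.1,0.15,0.13],"delta_rot":[0,0,0],"claw":55}

```text
time: 29.28
eef_pos: [0.4998, 0.1505, 0.1645]
tcp_rot: [0.493, 0.518, -0.479, 0.509]
contact_force: [-0.4, -0.3, 0.2]
opening: 0.644
```

Run:
```python
from h import *
st()
A=np.mean([ctrl.read_camera('scene').astype(float) for _ in range(5)],0).clip(0,255).astype(np.uint8)
s=cv2.cvtColor(A,cv2.COLOR_BGR2GRAY).astype(int); print('tip',s[327:332,218:234].min(0),'stub',s[308:316,332:344].min(0))
t=cv2.cvtColor(ctrl.read_camera('top'),cv2.COLOR_BGR2GRAY).astype(int); print('top tip',t[175:181,388:404].min(0))
d=cv2.absdiff(A,cv2.imread('pics/s11.png')).max(2); d[:, 320:480]=d[:,320:480]; 
for n,(u,v,w,h) in dict(mat=(40,250,130,100),chassis=(215,275,130,95),wrench=(240,230,50,50),driver=(335,220,35,70),short=(440,220,60,40)).items(): print(n,int((d[v:v+h,u:u+w]>40).sum()))
```

```text
t 29.28 pos [0.4998 0.1505 0.1645] toolx [ 0.004  0.023 -1.   ] tooly [0.999 0.054 0.006] F [-0.4 -0.3  0.2] open 0.644 q [ 0.086 -0.007  2.006  0.025  1.137  0.022]
tip [179 181 181 181 180 177 159 134 115 109 112 133 163 181 180 159] stub [119 116 113 113 113 117 128 147 168 179 180 181]
top tip [150 133  90 123 154 159 129 119 125 130 152 158 157 157 157 157]
mat 0
chassis 0
wrench 0
driver 139
short 42
```

Run:
```python
from h import *
a=cv2.imread('pics/scene_avg.png').astype(int); b=ctrl.read_camera('scene').astype(int)
for im in(a,b):
    r=(im[...,2]-im[...,1]>80)&(im[...,1]<60); r[:,:330]=0;r[:,375:]=0; ys,xs=np.nonzero(r); print('driver',len(xs),xs.mean(),ys.mean())
p=a[225:245,450:500].astype(np.uint8);r=cv2.matchTemplate(b[217:253,442:508].astype(np.uint8),p,cv2.TM_CCOEFF_NORMED);print('short',cv2.minMaxLoc(r)[1::2])
st(); print(ctrl.sign_off())
```

```text
driver 356 351.7134831460674 266.98595505617976
driver 355 351.7154929577465 267.0676056338028
short (0.9982503056526184, (8, 8))
t 29.63 pos [0.4995 0.1504 0.1638] toolx [ 0.003  0.023 -1.   ] tooly [0.999 0.053 0.004] F [ 0.   0.3 -0. ] open 0.645 q [ 0.086 -0.006  2.006  0.025  1.137  0.023]
the job is handed in; nothing more can be done
None
```

The job is done and handed in at about 29.6 s of the 72 s allowed.

- **Cover:** I lifted it off the chassis and set it handle up on the mat. The pictures show it well inside the mat's edges.
- **Former:** I squeezed it into line between the plates. The pictures gave its angle as 0.045 rad against 0.064 rad for the gripper, so it may have ended up slightly askew, but the spindle passed through it without side force.
- **Spindle:** The long one went in from the left through the left plate, former and right plate. I regripped it on its stub, behind the collar, for the last 34 mm. The collar then stayed put under a 24 N push.
- **Last checks:**
  - The tip shows beyond the right plate, and the arm was clear with nothing in the gripper at hand-in.
  - The screwdriver and short spindle match their starting positions. The wrench showed no change between my last two pictures, and I never moved near it.

**Checks that failed or disagreed:**
- **Height:** the reported tool height did not match the fingertips seen in the pictures, by at least about 20 mm. My first close on the cover handle therefore missed. After that I set heights relative to the actual grasp and felt for contact.
- **Collar position:** the two cameras differ by about 2.5 mm along the spindle (y −0.029 m and −0.0315 m). I relied on the push to confirm it is home.

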